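# Try two hinge sleeves on the leaning gauge pin and sort them

### The arm

A 6-joint arm with a two-finger parallel gripper is mounted at the origin on the work surface. World frame = base frame: x ahead of the robot, y to its left, z up, the work surface at z = 0. Lengths are in m, angles in degrees, forces in N, time in s.
With the tool pointing down it reaches from about 0.35 to 0.875 m from the base axis. Payload 4.2 kg.
Tool frame: the origin (TCP) lies at the very end of the fingers, on their centre line; the grasp point (between the pads) lies 19 mm behind it; z points along the fingers, y is the line along which they close (so a half turn about z gives the same grasp; the last joint's range is limited). The gripper opens to 87 mm and grips with 3 to 60 N. Pads are 19 mm wide; open, the fingers measure 117 mm over their backs; the gripper's body (75 mm by 190 mm) begins 51 mm behind the grasp point.
Start: joints at [88.499, 22.042, 0.453, 0, -68.411, -14.817], TCP at [0.176, 0.6, 0.223] pointing down, gripper open.
Joint ranges: [-179.83, 179.83], [-69.29, 118.12], [-61.27, 80.66], [-181.25, 117.63], [-171.15, -9.14], [-177.46, 177.46]. Speed limits (degrees/s): [159.86, 159.86, 180, 180, 180, 180].

### API

Orientations are given as a 3x3 rotation matrix whose columns are the frame's x, y, z axes.
In Python, from station import monitor, cams, ticket gives the robot as it stands.
- The arm moves only by the tool drive_tool, never from a script. Its argument "moves" is a list of rows, each an object with "delta_pos": the shift along the tool's x, y, z in mm, a list of three; "turn": the turn about the tool's z in rad; "claw": the opening, from 0 (shut) to 1 (fully open). A call has 1 to 12 rows; each row shifts and turns the commanded pose from where the row before left it, along the tool's axes as they then stand; what a row does not reach is not made up. A row lasts 1/8 s, in which the tool goes at most 62.5 mm and 10.7 degrees, less where a joint would pass 70% of its speed; a pose out of reach is approached as far as the arm can. A call is refused whole if a number of a shift passes 62.5 or a number of a turn 0.188, either way. A call with a gripper value outside its range is refused whole. The fingers move at their own pace and stop on an object; the grip force is fixed at half the most. Time passes only in rows, so rows that do not move let the fingers close. It gives the time, the measured TCP pose, the force, the opening and the grip force at its end, in the units of the state.
- monitor.sense(): the state, without advancing time (a new reading comes with each control period).
- cams.capture(name): name is "scene" or "top"; returns a dict with "color" (384x512x3 uint8, red, green, blue), "range_z" (384x512 float32, m along the optical axis (not along the pixel's ray), 0 where there is no reading), "vertical_fov" (degrees; the focal length in pixels is half the picture's height over the tangent of half this angle, whatever the lens; pixels are square), "cx", "cy" (the principal point, pixels), "extrinsics" (4x4, takes a point from camera to world coordinates). Camera axes: x right, y down, z forward; pixel columns grow to the right and rows downward; lengths in m; the calibration is good to about 2 mm. A picture is of the moment at which its call begins.
- ticket.finish_job(): hands the job in; it is judged then, once.
The state is a dict: "time_s": time; "joints": joint angles; "joint_velocities": joint speeds; "effort": joint torques, N m; "tcp_pos": TCP position; "ee_rot": TCP orientation; "wrist_force": force on the tool from outside, world axes, zero at the start; "moment": the same for the moment, N m; "gripper_width": opening from 0.0 (shut) to 1.0 (fully open); "gripper_force": force on a finger pad.
Only numpy, scipy, OpenCV 4.12 (cv2) and the standard library are available. Lean on these libraries where they do the work, as an engineer would, in place of code of your own. Each camera call takes 0.05 s, during which the arm holds its last target. There are 200 camera calls.

### The job

Two aluminium sleeves for a gate hinge stand on the bench, and one of them was not reamed right through: try each in turn on the leaning steel gauge pin, easing it down the pin, without forcing it, until it either sits fully home on the collar or stops short by itself. Sort each one before you try the other: stand the sleeve that goes home upright on the green liner in the organiser box, and the sleeve that stops short upright on the red liner. Leave the mallet, the spatula and the two spring clamps where they lie.

Things in the scene. Friction and masses are not known exactly. Their poses are not given: they have to be found in the camera images.
- sleeve_1: One of two aluminium sleeves that look alike outside: round tube, 44 mm diameter, 90 mm long, same either way up, about 0.2 kg, standing on end at the start. Both ends are open with a 32 mm bore. In one sleeve this bore goes right through; in the other the middle 30 mm of the length is still narrow (25 mm). Trying it on the pin tells which. Origin: centre of the tube, 45 mm from either end; z: its axis.
- sleeve_2: The other of the two sleeves: same outside, same origin and axes as sleeve_1.
- gauge_pin: Fixed steel gauge pin leaning 32 degrees (0.56 rad) from vertical, roughly towards the robot. 28 mm diameter, 70 mm long from collar to tip, its last 12 mm a cone to 14 mm across. Origin: on its axis at the upper face of the collar (dark disc, 52 mm diameter, 6 mm thick), 80 mm above the bench; z: along the pin to its tip; y: level. A good sleeve slides down to the collar with 2 mm play all round.
- gauge: The pin's fixed stand: plywood foot 170 x 150 x 15 mm under a jarrah wedge 120 mm long, 95 mm wide, 37 mm high at the low end (towards the robot) and 112 mm at the high end. Origin: on the bench under the middle of the wedge; x: level, towards the high end; z up. A sleeve that is not reamed through stops on the pin's cone with its lower end about 31 mm short of the collar.
- organiser: Grey plastic organiser box, fixed, 300 mm (x) by 200 mm (y), walls 45 mm high, partitions 41 mm. Origin: centre of its underside; z up. On its +y side two large bays, 145 x 130 mm, side by side along x; on its -y side four small bays with hinge pins. The lid, hinged on the -y rim, is folded right back and slopes from the rim down to the bench 200 mm further out.
- green_liner: Green liner, 138 x 124 x 2 mm, flat on the 3 mm floor of one of the organiser's two large bays (either one): the place for the sleeve that goes fully home. Origin: centre of its underside, 3 mm above the bench; its top lies 5 mm above the bench; x, y as the organiser's.
- red_liner: Red liner, 138 x 124 x 2 mm, in the other large bay: the place for the sleeve that stops short. Origin and axes as green_liner.
- mallet: Bystander: wooden mallet lying on the bench, head 62 x 105 x 60 mm, 290 mm long overall. Origin on the bench near mid length; x: along the handle to the head.
- spatula: Bystander: stainless steel spatula, 240 mm long, lying flat. x: along its length.
- clamp_1: Bystander: yellow spring clamp lying on its side, about 150 mm long, 26 mm high, origin on the bench at its pivot.
- clamp_2: Bystander: the other yellow spring clamp, same as clamp_1.
Mind the look-alikes: they are no part of the job. Leave any brown or yellow look-alike of the sleeve_2 alone.

How it is judged (in metres and radians):
On the way, in this order (a step that is already met when the one before it is completed fails the run):
1. one of the sleeves has been slid down the gauge pin as far as it goes: home on the collar (within 4 mm), or to where it stops by itself (within 5 mm) (((z of sleeve_1 in the frame of gauge_pin between 0.04 and 0.049 m and x of sleeve_1 in the frame of gauge_pin between -0.006 and 0.006 m and y of sleeve_1 in the frame of gauge_pin between -0.006 and 0.006 m and angle between the z axis of sleeve_1 and the z axis of gauge_pin, either way round below 0.12 rad) or (z of sleeve_2 in the frame of gauge_pin between 0.065 and 0.081 m and x of sleeve_2 in the frame of gauge_pin between -0.006 and 0.006 m and y of sleeve_2 in the frame of gauge_pin between -0.006 and 0.006 m and angle between the z axis of sleeve_2 and the z axis of gauge_pin, either way round below 0.12 rad))), for 0.2 s.
2. with the first sleeve standing on its proper liner, the other sleeve has been slid down the pin as far as it goes (same tolerances) ((((z of sleeve_1 in the frame of gauge_pin between 0.04 and 0.049 m and x of sleeve_1 in the frame of gauge_pin between -0.006 and 0.006 m and y of sleeve_1 in the frame of gauge_pin between -0.006 and 0.006 m and angle between the z axis of sleeve_1 and the z axis of gauge_pin, either way round below 0.12 rad) and x of sleeve_2 in the frame of red_liner between -0.053 and 0.053 m and y of sleeve_2 in the frame of red_liner between -0.047 and 0.047 m and z of sleeve_2 in the frame of red_liner between 0.043 and 0.052 m and angle between the z axis of sleeve_2 and the z axis of red_liner, either way round below 0.1 rad) or ((z of sleeve_2 in the frame of gauge_pin between 0.065 and 0.081 m and x of sleeve_2 in the frame of gauge_pin between -0.006 and 0.006 m and y of sleeve_2 in the frame of gauge_pin between -0.006 and 0.006 m and angle between the z axis of sleeve_2 and the z axis of gauge_pin, either way round below 0.12 rad) and x of sleeve_1 in the frame of green_liner between -0.053 and 0.053 m and y of sleeve_1 in the frame of green_liner between -0.047 and 0.047 m and z of sleeve_1 in the frame of green_liner between 0.043 and 0.052 m and angle between the z axis of sleeve_1 and the z axis of green_liner, either way round below 0.1 rad))), for 0.2 s.
At the end, for the whole second after the job is handed in: The sleeve that went fully home on the pin stands upright (within 6 degrees) on the green liner, the one that stopped short stands upright on the red liner, each wholly inside its bay with its lower end on the liner, released and at rest (x of sleeve_1 in the frame of green_liner between -0.053 and 0.053 m and y of sleeve_1 in the frame of green_liner between -0.047 and 0.047 m and z of sleeve_1 in the frame of green_liner between 0.043 and 0.052 m and angle between the z axis of sleeve_1 and the z axis of green_liner, either way round below 0.1 rad and x of sleeve_2 in the frame of red_liner between -0.053 and 0.053 m and y of sleeve_2 in the frame of red_liner between -0.047 and 0.047 m and z of sleeve_2 in the frame of red_liner between 0.043 and 0.052 m and angle between the z axis of sleeve_2 and the z axis of red_liner, either way round below 0.1 rad and linear speed of each of sleeve_1, sleeve_2 below 0.01 m/s); the robot touches nothing.
It fails at once if a sleeve is forced on the gauge pin: more than 45 N between sleeve and pin (contact force between any of sleeve_1, sleeve_2 and gauge_pin above 45 N).
It fails at once if the mallet is moved by more than 25 mm (distance of mallet from where it was at the start of the episode above 0.025 m).
It fails at once if the spatula is moved by more than 25 mm (distance of spatula from where it was at the start of the episode above 0.025 m).
It fails at once if the first spring clamp is moved by more than 25 mm (distance of clamp_1 from where it was at the start of the episode above 0.025 m).
It fails at once if the second spring clamp is moved by more than 25 mm (distance of clamp_2 from where it was at the start of the episode above 0.025 m).
It also fails if it takes over 72 s, if anything falls off the work surface, if the arm or the gripper's body presses on something with over 40 N, if the wrist force passes 120 N, or if a joint passes its speed limit or range.

## Working session

There is one attempt and no reset: what is moved stays moved. The work goes in short steps, Python scripts to look and compute and a tool call to move; the robot and the scene stay as the last step left them, time stands still between calls to the robot, and variables do not carry over. Pictures are saved under pics/ and viewed, at most 10 in all, crops included, and the job is handed in when it is done.

Besides the shell and the picture viewer there is one more tool, called as name(argument=value, ...) on one line, values as JSON. drive_tool: Moves the arm, as the interface text tells. Its arguments: {"type":"object","properties":{"moves":{"type":"array","items":{"type":"object","properties":{"delta_pos":{"type":"array","items":{"type":"number"}},"turn":{"type":"number"},"claw":{"type":"number"}}}}},"required":["moves"]}

```bash
ls; mkdir -p pics
cat > h.py <<'E'
import numpy as np, cv2
from station import monitor, cams, ticket
def cap(n):
    d=cams.capture(n); c=d["color"]; H=c.shape[0]
    d["f"]=H/2/np.tan(np.radians(d["vertical_fov"])/2); d["E"]=np.array(d["extrinsics"]); return d
def cloud(d):
    z=d["range_z"]; v,u=np.mgrid[:z.shape[0],:z.shape[1]]
    P=np.stack([(u-d["cx"])*z/d["f"],(v-d["cy"])*z/d["f"],z],-1)
    W=P@d["E"][:3,:3].T+d["E"][:3,3]; W[z<=0]=np.nan; return W
def save(n,img,s=1): cv2.imwrite(n,cv2.resize(img[:,:,::-1],None,fx=s,fy=s,interpolation=cv2.INTER_CUBIC))
def px(d,p):
    q=d["E"][:3,:3].T@(np.array(p)-d["E"][:3,3]); return q[:2]/q[2]*d["f"]+[d["cx"],d["cy"]]
E
python3 - <<'E'
from h import *
for n in("scene","top"):
    d=cap(n); save(f"pics/{n}0.png",d["color"],1.5); print(n,d["E"].round(3).tolist(),d["f"],d["cx"],d["cy"])
    np.savez(f"{n}0.npz",W=cloud(d),c=d["color"])
s=monitor.sense();print(s["tcp_pos"],s["ee_rot"],s["time_s"])
E
```

```text
pics
scene [[0.229, 0.787, -0.573, 1.351], [0.973, -0.185, 0.135, -0.117], [0.0, -0.589, -0.808, 1.172], [0.0, 0.0, 0.0, 1.0]] 442.4453164788976 257.9457944743999 182.8376808628579
top [[-0.024, -0.999, 0.048, 0.501], [-1.0, 0.024, -0.017, 0.084], [0.016, -0.048, -0.999, 1.197], [0.0, 0.0, 0.0, 1.0]] 402.8115156551721 254.54759296634015 188.2212735354368
[0.17542884 0.59931135 0.22157896] [[ 9.59685742e-01 -2.81074824e-01 -4.69600585e-04]
 [-2.81075204e-01 -9.59683865e-01 -1.89964687e-03]
 [ 8.32748051e-05  1.95505709e-03 -9.99998085e-01]] 0.1
```

View pics/scene0.png

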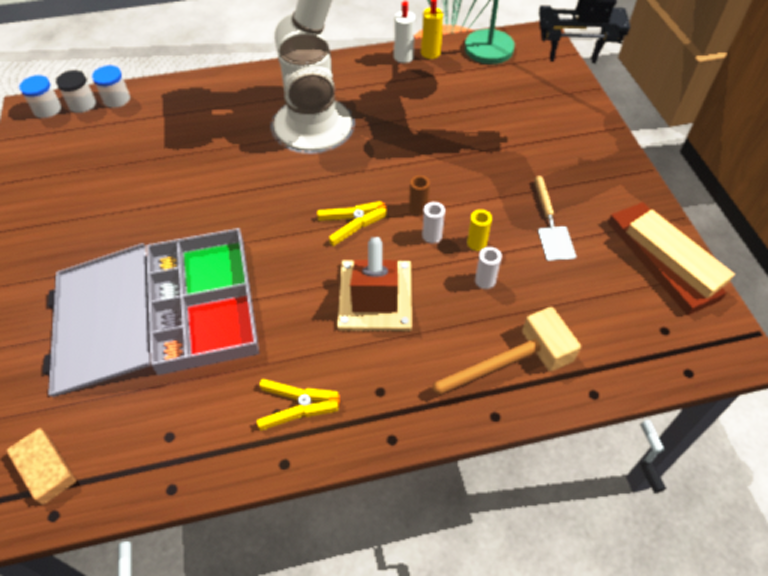

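View pics/top0.png

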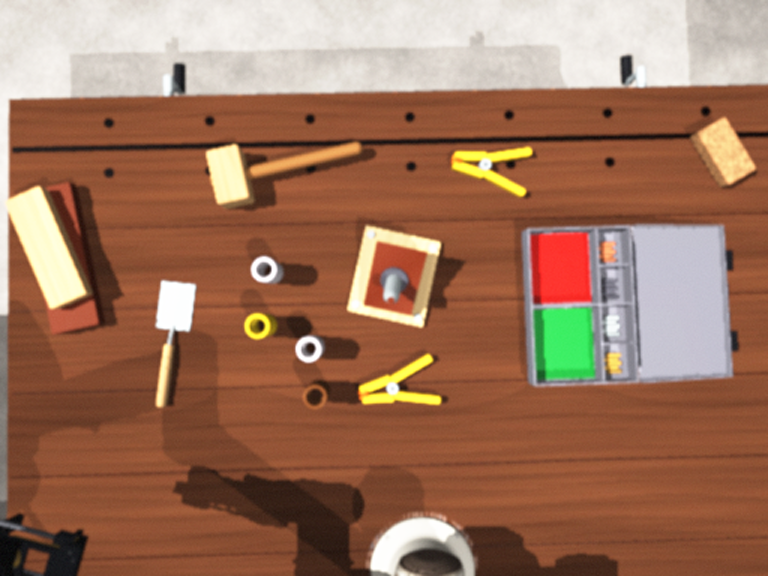

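Scene view: grey sleeves at (433,222) and (488,267); brown (419,196) and yellow (480,230) are the look-alikes. In the top view the grey ones are at (310,348) and (266,269), the pin is at (394,283), red bay (562,268), green bay (565,343). The grey aluminium pair fits the description. I'll measure these now.

Run:
```python
from h import *
from scipy import ndimage as nd
R={}
for n in("scene","top"):
    z=np.load(n+"0.npz"); W=z["W"];c=z["c"].astype(int);X,Y,Z=np.moveaxis(W,-1,0)
    hsv=cv2.cvtColor(z["c"],cv2.COLOR_RGB2HSV)
    print(n)
    g=(hsv[...,1]<60)&(Z>0.03)&(Z<.2)&(X>.25)&(X<.95)&(Y>-.1)&(Y<.4)
    l,k=nd.label(g)
    for i in range(1,k+1):
        m=l==i
        if m.sum()<25: continue
        t=m&(Z>np.nanpercentile(Z[m],98)-.008)
        v,u=np.where(m); print("grey",m.sum(),"px",u.mean().round(1),v.mean().round(1),"med",np.nanmedian(W[m],0).round(4),"zmax",np.nanmax(Z[m]).round(4),"topmid",((W[t].max(0)+W[t].min(0))/2).round(4),"ext",np.ptp(W[t],0).round(3))
    for nm,cc in(("red",(c[...,0]>150)&(c[...,1]<60)&(c[...,2]<60)),("green",(c[...,1]>130)&(c[...,0]<80)&(c[...,2]<90))):
        m=cc&(Z<.03)&(X>.3)&(X<.95)&(Y<0)
        print(nm,m.sum(),((np.percentile(W[m],1,0)+np.percentile(W[m],99,0))/2).round(4),np.percentile(W[m],1,0).round(3),np.percentile(W[m],99,0).round(3),cv2.minAreaRect((W[m][:,:2]*1000).astype(np.float32)))
    # foot
    m=(Z>.008)&(Z<.022)&(abs(X-.62)<.2)&(abs(Y-.09)<.14)&(c[...,0]>150)&(c[...,1]>120)
    q=W[m][:,:2]*1000; q=q[np.linalg.norm(q-np.median(q,0),axis=1)<130]
    print("foot",cv2.minAreaRect(q.astype(np.float32)))
z=np.load("top0.npz")["c"];save("pics/crop1.png",z[130:300,130:310],4)
```

```text
scene
grey 251 px 288.4 145.0 med [0.4486 0.2001 0.074 ] zmax 0.0971 topmid [0.4363 0.2    0.0921] ext [0.045 0.042 0.01 ]
grey 236 px 249.7 172.2 med [0.5533 0.0463 0.1071] zmax 0.1465 topmid [0.535  0.0501 0.141 ] ext [0.019 0.021 0.011]
grey 268 px 325.1 175.5 med [0.5959 0.2774 0.0731] zmax 0.0959 topmid [0.586  0.2797 0.0914] ext [0.041 0.042 0.009]
red 1134 [ 0.5678 -0.287   0.0072] [ 0.514 -0.345  0.002] [ 0.621 -0.229  0.013] ((567.2476196289062, -287.67083740234375), (113.67378997802734, 120.92060089111328), 0.5852327942848206)
green 951 [ 0.4167 -0.288   0.0072] [ 0.363 -0.347  0.001] [ 0.47  -0.229  0.013] ((415.3888854980469, -288.08209228515625), (121.51869201660156, 119.34893798828125), 89.6666030883789)
foot ((574.0134887695312, 38.827362060546875), (149.1119842529297, 166.61419677734375), 76.13737487792969)
top
grey 373 px 150.9 115.8 med [0.7672 0.3539 0.0613] zmax 0.0674 topmid [0.7676 0.3536 0.0625] ext [0.092 0.068 0.01 ]
grey 186 px 177.2 179.9 med [0.5827 0.2803 0.0857] zmax 0.0949 topmid [0.5827 0.2817 0.0904] ext [0.041 0.041 0.009]
grey 276 px 261.9 188.1 med [0.5539 0.0469 0.0951] zmax 0.1451 topmid [0.5306 0.0511 0.1395] ext [0.016 0.024 0.011]
grey 182 px 206.0 232.3 med [0.435  0.2039 0.0875] zmax 0.0973 topmid [0.4358 0.2024 0.0918] ext [0.041 0.041 0.011]
red 1593 [ 0.5793 -0.2897  0.0062] [ 0.515 -0.344  0.001] [ 0.644 -0.236  0.011] ((580.611328125, -289.8619079589844), (134.92779541015625, 111.56986236572266), 1.2435134649276733)
green 496 [ 0.43   -0.2911  0.0057] [ 0.365 -0.347  0.   ] [ 0.495 -0.235  0.011] ((429.95379638671875, -291.4163513183594), (130.28028869628906, 112.53392791748047), 0.2434081882238388)
foot ((569.54443359375, 40.976165771484375), (149.893798828125, 170.04397583007812), 76.14421844482422)
```

View pics/crop1.png

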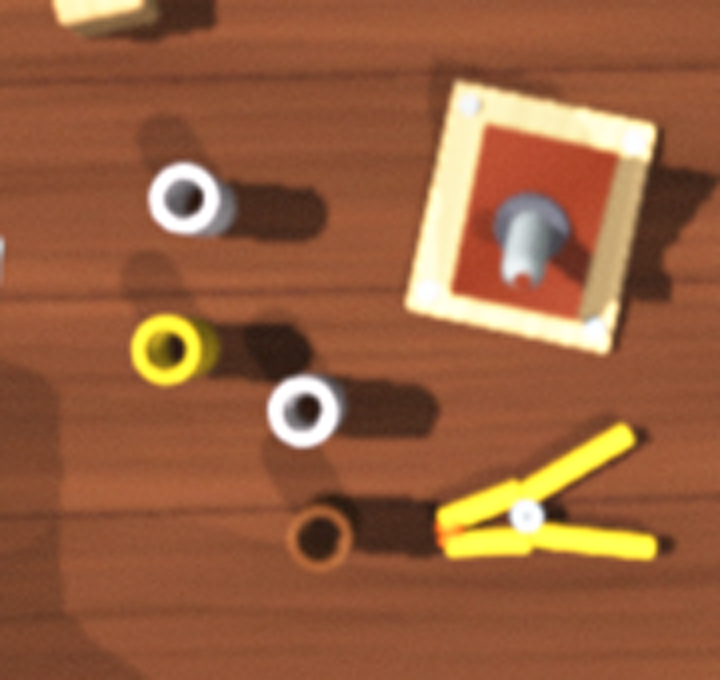

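The crop shows the two grey-white aluminium sleeves at (185,199) and (305,410). The yellow one at (170,350) and the brown one at (320,537) are the look-alikes. I'll start with the far sleeve (call it A).

```bash
cat >> h.py <<'E'
def go(*targets):
    """tool-frame shifts (mm) through TCP targets, assuming final yaw -13.86deg, tool down"""
    s=monitor.sense(); p=np.array(s["tcp_pos"]); R=np.array(s["ee_rot"])
    print("yaw",np.degrees(np.arctan2(R[1,0],R[0,0])).round(2),"tcp",p.round(4))
    for t in targets:
        d=R.T@(np.array(t)-p)*1000; print(t,"->",d.round(1)); p=np.array(t)
E
python3 - <<'E'
from h import *
go((.5845,.2805,.2216),(.5845,.2805,.041))
E
```

```text
yaw -16.32 tcp [0.1754 0.5993 0.2216]
(0.5845, 0.2805, 0.2216) -> [4.822e+02 1.910e+02 4.000e-01]
(0.5845, 0.2805, 0.041) -> [ -0.   -0.4 180.6]
```

drive_tool(moves=[{"delta_pos": [0, 0, 0], "turn": -0.043, "claw": 1.0}])

```text
time_s: 0.22
tcp_pos: [0.1755, 0.5995, 0.2218]
ee_rot: [[0.971, -0.238, -0.0], [-0.238, -0.971, -0.001], [0.0, 0.001, -1.0]]
wrist_force: [-0.2, 0.5, 0.3]
gripper_width: 0.999
gripper_force: 0.0
```

Run:
```python
from h import *
go((.5845,.2805,.2216),(.5845,.2805,.041))
```

```text
yaw -13.79 tcp [0.1755 0.5995 0.2218]
(0.5845, 0.2805, 0.2216) -> [473.3 212.2   0.5]
(0.5845, 0.2805, 0.041) -> [ -0.   -0.3 180.6]
```

drive_tool(moves=[{"delta_pos": [43, 19.3, 0]}, {"delta_pos": [43, 19.3, 0]}, {"delta_pos": [43, 19.3, 0]}, {"delta_pos": [43, 19.3, 0]}, {"delta_pos": [43, 19.3, 0]}, {"delta_pos": [43, 19.3, 0]}, {"delta_pos": [43, 19.3, 0]}, {"delta_pos": [43, 19.3, 0]}, {"delta_pos": [43, 19.3, 0]}, {"delta_pos": [43, 19.3, 0]}, {"delta_pos": [43, 19.3, 0]}, {"delta_pos": [0, 0, 0]}])

```text
invalid input
```

Run:
```python
from h import *
go((.5845,.2805,.041))
```

```text
yaw -13.79 tcp [0.1755 0.5995 0.2218]
(0.5845, 0.2805, 0.041) -> [473.3 212.  181.1]
```

drive_tool(moves=[{"delta_pos": [43, 19.3, 0], "turn": 0, "claw": 1}, {"delta_pos": [43, 19.3, 0], "turn": 0, "claw": 1}, {"delta_pos": [43, 19.3, 0], "turn": 0, "claw": 1}, {"delta_pos": [43, 19.3, 0], "turn": 0, "claw": 1}, {"delta_pos": [43, 19.3, 0], "turn": 0, "claw": 1}, {"delta_pos": [43, 19.3, 0], "turn": 0, "claw": 1}, {"delta_pos": [43, 19.3, 0], "turn": 0, "claw": 1}, {"delta_pos": [43, 19.3, 0], "turn": 0, "claw": 1}, {"delta_pos": [43, 19.3, 0], "turn": 0, "claw": 1}, {"delta_pos": [43, 19.3, 0], "turn": 0, "claw": 1}, {"delta_pos": [43, 19.3, 0], "turn": 0, "claw": 1}, {"delta_pos": [0, 0, 0], "turn": 0, "claw": 1}])

```text
time_s: 1.72
tcp_pos: [0.5856, 0.278, 0.2212]
ee_rot: [[0.97, -0.244, -0.001], [-0.244, -0.97, -0.001], [-0.001, 0.002, -1.0]]
wrist_force: [0.1, 1.0, 0.3]
gripper_width: 0.999
gripper_force: 0.0
```

Run:
```python
from h import *
go((.5845,.2805,.041))
d=cap("top");c=d["color"];print(px(d,(.5845,.2805,.09)))
```

```text
yaw -14.11 tcp [0.5856 0.278  0.2212]
(0.5845, 0.2805, 0.041) -> [ -1.5  -2.4 180.2]
[175.98185675 178.87054686]
```

Descend, then grip.

drive_tool(moves=[{"delta_pos": [-1.5, -2.4, 0], "turn": 0, "claw": 1}, {"delta_pos": [0, 0, 30], "turn": 0, "claw": 1}, {"delta_pos": [0, 0, 30], "turn": 0, "claw": 1}, {"delta_pos": [0, 0, 30], "turn": 0, "claw": 1}, {"delta_pos": [0, 0, 30], "turn": 0, "claw": 1}, {"delta_pos": [0, 0, 30], "turn": 0, "claw": 1}, {"delta_pos": [0, 0, 30], "turn": 0, "claw": 1}, {"delta_pos": [0, 0, 0], "turn": 0, "claw": 1}, {"delta_pos": [0, 0, 0], "turn": 0, "claw": 0}, {"delta_pos": [0, 0, 0], "turn": 0, "claw": 0}, {"delta_pos": [0, 0, 0], "turn": 0, "claw": 0}, {"delta_pos": [0, 0, 0], "turn": 0, "claw": 0}])

```text
time_s: 3.28
tcp_pos: [0.5833, 0.2832, 0.0432]
ee_rot: [[0.971, -0.24, 0.001], [-0.24, -0.971, 0.001], [0.001, -0.001, -1.0]]
wrist_force: [-0.0, 0.4, -0.3]
gripper_width: 0.631
gripper_force: 0.0
```

drive_tool(moves=[{"delta_pos": [0, 0, 0], "turn": 0, "claw": 0}, {"delta_pos": [0, 0, 0], "turn": 0, "claw": 0}, {"delta_pos": [0, 0, 0], "turn": 0, "claw": 0}])

```text
time_s: 3.65
tcp_pos: [0.583, 0.2827, 0.0428]
ee_rot: [[0.971, -0.24, -0.0], [-0.24, -0.971, -0.001], [-0.0, 0.001, -1.0]]
wrist_force: [-0.6, -2.5, 3.0]
gripper_width: 0.492
gripper_force: 30.0
```

```bash
cat >> h.py <<'E'
O=np.array([.569,.0408]); r=np.array([-.971,.2395])
def pt(rob,zg,off=.001): # TCP for grip point rob (mm) robotward of pin origin, height zg (mm)
    q=O+r*(rob/1000+off); return (round(q[0],4),round(q[1],4),round(zg/1000-.019,4))
E
python3 - <<'E'
from h import *
go((.583,.2827,.213),pt(32,232),pt(32,195),pt(40.5,191.5),pt(48.5,187),pt(56,182),pt(61,177.5))
E
```

```text
yaw -13.86 tcp [0.583  0.2827 0.0428]
(0.583, 0.2827, 0.213) -> [-1.000e-01  1.000e-01 -1.702e+02]
(np.float64(0.537), np.float64(0.0487), 0.213) -> [1.140e+01 2.382e+02 2.000e-01]
(np.float64(0.537), np.float64(0.0487), 0.176) -> [ 0. -0. 37.]
(np.float64(0.5287), np.float64(0.0507), 0.1725) -> [-8.5  0.   3.5]
(np.float64(0.5209), np.float64(0.0527), 0.168) -> [-8.1 -0.1  4.5]
(np.float64(0.5137), np.float64(0.0545), 0.163) -> [-7.4 -0.   5. ]
(np.float64(0.5088), np.float64(0.0556), 0.1585) -> [-5.   0.1  4.5]
```

drive_tool(moves=[{"delta_pos": [0, 0, -43], "turn": 0, "claw": 0}, {"delta_pos": [0, 0, -43], "turn": 0, "claw": 0}, {"delta_pos": [0, 0, -43], "turn": 0, "claw": 0}, {"delta_pos": [0, 0, -43], "turn": 0, "claw": 0}, {"delta_pos": [2, 39.7, 0], "turn": 0, "claw": 0}, {"delta_pos": [2, 39.7, 0], "turn": 0, "claw": 0}, {"delta_pos": [2, 39.7, 0], "turn": 0, "claw": 0}, {"delta_pos": [2, 39.7, 0], "turn": 0, "claw": 0}, {"delta_pos": [2, 39.7, 0], "turn": 0, "claw": 0}, {"delta_pos": [1.4, 39.7, 0], "turn": 0, "claw": 0}, {"delta_pos": [0, 0, 0], "turn": 0, "claw": 0}, {"delta_pos": [0, 0, 0], "turn": 0, "claw": 0}])

```text
time_s: 5.15
tcp_pos: [0.5373, 0.0494, 0.2142]
ee_rot: [[0.971, -0.24, 0.0], [-0.24, -0.971, 0.001], [-0.0, -0.001, -1.0]]
wrist_force: [0.3, 0.6, -1.9]
gripper_width: 0.492
gripper_force: 30.0
```

Run:
```python
from h import *
go(pt(32,195))
d=cap("scene");c=d["color"];u,v=px(d,(.535,.05,.17)).astype(int);save("pics/over1.png",c[v-75:v+75,u-100:u+100],4);print(u-100,v-75)
W=cloud(d);hs=cv2.cvtColor(c,cv2.COLOR_RGB2HSV)
m=(hs[...,1]<70)&(W[...,2]>.245)&(W[...,2]<.27)&(abs(W[...,0]-.535)<.05)&(abs(W[...,1]-.05)<.06)
```

```text
yaw -13.87 tcp [0.5373 0.0494 0.2142]
(np.float64(0.537), np.float64(0.0487), 0.176) -> [-0.1  0.8 38.2]
149 79
```

View pics/over1.png

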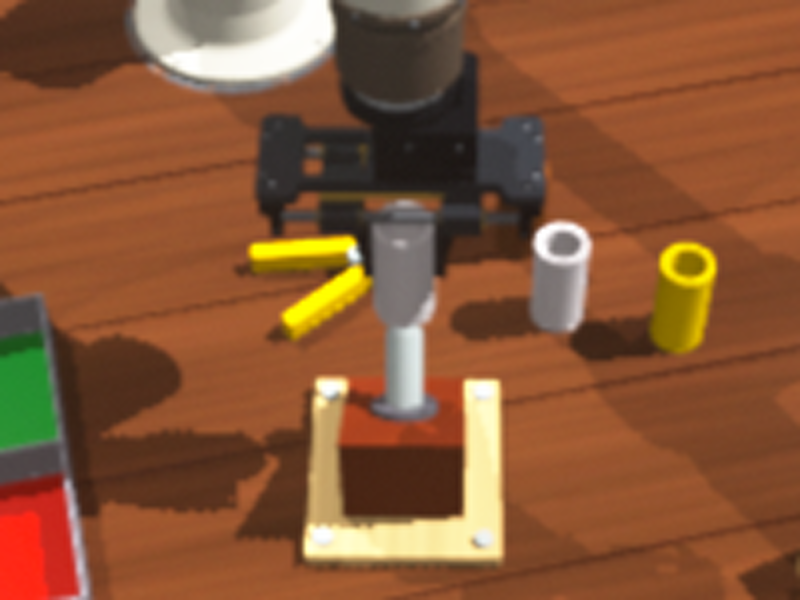

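The crop shows the held sleeve centred at (404,265), above and in line with the pin at (404,370). I'll lower it over the tip.

drive_tool(moves=[{"delta_pos": [0, 0.7, 15], "turn": 0, "claw": 0}, {"delta_pos": [0, 0, 9], "turn": 0, "claw": 0}, {"delta_pos": [0, 0, 7], "turn": 0, "claw": 0}, {"delta_pos": [0, 0, 7], "turn": 0, "claw": 0}, {"delta_pos": [0, 0, 0], "turn": 0, "claw": 0}])

```text
time_s: 5.82
tcp_pos: [0.5399, 0.0484, 0.1805]
ee_rot: [[0.971, -0.237, 0.008], [-0.237, -0.971, -0.001], [0.008, -0.001, -1.0]]
wrist_force: [-1.0, -1.1, 11.5]
gripper_width: 0.488
gripper_force: 30.0
```

drive_tool(moves=[{"delta_pos": [-3, 0, 1], "turn": 0, "claw": 0}, {"delta_pos": [-3, 0, 1.3], "turn": 0, "claw": 0}, {"delta_pos": [-2.5, 0, 1.2], "turn": 0, "claw": 0}, {"delta_pos": [0, 0, 0], "turn": 0, "claw": 0}])

```text
time_s: 6.32
tcp_pos: [0.5286, 0.0505, 0.1727]
ee_rot: [[0.971, -0.239, -0.0], [-0.239, -0.971, -0.0], [-0.0, 0.0, -1.0]]
wrist_force: [0.7, -0.5, -1.5]
gripper_width: 0.486
gripper_force: 30.0
```

Run:
```python
from h import *
d=cap("scene");c=d["color"];a=cv2.resize(c[100:190,205:295],None,fx=4.4,fy=4.4,interpolation=2)
d=cap("top");c=d["color"];u,v=px(d,(.535,.05,.17)).astype(int);b=cv2.resize(c[v-45:v+45,u-45:u+45],None,fx=4.4,fy=4.4,interpolation=2)
save("pics/tilt1.png",np.hstack([a,b]))
```

```text
(no output)
```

View pics/tilt1.png

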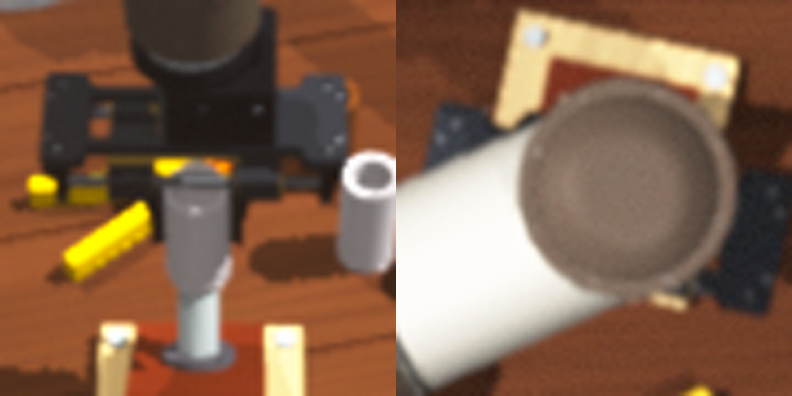

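Left half: the sleeve, centred at (197,230), is over the pin tip, with the pin visible below it at (198,320). Tilt isn't readable by eye, so I'll take it from the depth along the generator line.

```bash
cat >> h.py <<'E'
def gen():
    """centre column of grey sleeve/pin in scene view: robotward position vs height of the facing surface"""
    d=cap("scene"); W=cloud(d); c=d["color"]; hs=cv2.cvtColor(c,cv2.COLOR_RGB2HSV)
    rel=W[...,:2]-O; rob=rel@r*1000; lat=rel@np.array([r[1],-r[0]])*1000; z=W[...,2]*1000
    m=(abs(lat)<6)&(hs[...,1]<75)&(rob>-60)&(rob<110)&(z>75)
    for lo in range(80,250,8):
        k=m&(z>=lo)&(z<lo+8)
        if k.sum()>2: print(lo+4,"rob",np.median(rob[k]).round(1),"n",k.sum())
E
python3 - <<'E'
from h import *
gen()
E
```

```text
92 rob -1.2 n 22
100 rob 9.7 n 14
108 rob 12.8 n 9
116 rob 18.3 n 14
124 rob 23.1 n 10
132 rob 23.2 n 5
140 rob 22.3 n 6
148 rob 21.9 n 6
156 rob 22.2 n 6
164 rob 21.1 n 6
172 rob 19.7 n 6
180 rob 20.8 n 12
188 rob 39.0 n 12
196 rob 22.2 n 17
204 rob 20.5 n 13
212 rob 19.1 n 6
220 rob 20.5 n 16
```

Run:
```python
from h import *
for n in("scene","top"):
    z=np.load(n+"0.npz"); W=z["W"];hs=cv2.cvtColor(z["c"],cv2.COLOR_RGB2HSV)
    rel=W[...,:2]-O; rob=rel@r*1000; lat=rel@np.array([r[1],-r[0]])*1000; Z=W[...,2]*1000
    m=(hs[...,1]<75)&(rob>-40)&(rob<60)&(abs(lat)<40)&(Z>70)
    print(n)
    for lo in range(76,150,6):
        k=m&(Z>=lo)&(Z<lo+6)
        if k.sum()>2: print(lo+3,"rob min/med/max",np.percentile(rob[k],[3,50,97]).round(1),"lat",np.percentile(lat[k],[3,50,97]).round(1),k.sum())
```

```text
scene
79 rob min/med/max [10.  16.4 19.6] lat [-21.9  15.2  19.9] 8
85 rob min/med/max [-4.8  4.6 10.8] lat [-20.7   3.2  23.1] 24
91 rob min/med/max [-10.7   1.6  13.1] lat [-18.3  -3.9  17.1] 46
97 rob min/med/max [-12.8   6.3  16.7] lat [-11.3   2.2  11.2] 23
103 rob min/med/max [ 8.  14.2 20.7] lat [-10.4  -1.1  10.8] 17
109 rob min/med/max [ 9.3 15.3 22.6] lat [-10.3   1.8  10.8] 14
115 rob min/med/max [14.6 18.7 25.5] lat [-9.  -1.1  9.6] 15
121 rob min/med/max [16.  22.6 29.3] lat [-10.3  -1.1  10.8] 19
127 rob min/med/max [21.3 26.8 35.8] lat [-10.4   1.8  10.8] 21
133 rob min/med/max [25.4 32.2 42.8] lat [-10.3   1.8  10.7] 19
139 rob min/med/max [28.  37.2 43.9] lat [-10.2  -1.1   7.7] 24
145 rob min/med/max [34.6 41.4 45.2] lat [-4.2 -1.2  4.1] 8
top
79 rob min/med/max [ 4.3 14.4 24.4] lat [-23.5   0.6  23.2] 24
85 rob min/med/max [-1.7  4.8 14.5] lat [-23.2  -8.1  23.6] 49
91 rob min/med/max [-10.  -2.   9.] lat [-16.1   2.5  18.3] 48
97 rob min/med/max [-9.5  4.7 15.9] lat [-10.9  -0.2  13. ] 21
103 rob min/med/max [ 8.4 12.7 20.4] lat [-8.9  1.9 12.7] 17
109 rob min/med/max [14.3 17.3 24.2] lat [-11.3   1.1  11.5] 12
115 rob min/med/max [18.1 21.7 33.6] lat [-13.3  -0.9  13.2] 16
121 rob min/med/max [21.4 24.2 29.8] lat [-8.9 -0.  11.3] 11
127 rob min/med/max [24.8 28.3 44.2] lat [-10.6  -0.7  12.7] 12
133 rob min/med/max [27.6 35.7 50.5] lat [-9.6  6.3 12.5] 24
139 rob min/med/max [32.4 38.9 48.7] lat [-10.8   0.2   9.3] 33
145 rob min/med/max [41.4 42.9 44.2] lat [-6.2 -3.4  6.7] 5
```

Depth puts the pin about 8 mm nearer the robot than the foot centre suggested. That also explains the first light touch, on the near rim. I'll correct the origin and carry on with the tilting arc.

```bash
sed -i 's/^O=.*; r=/O=np.array([.5612,.0427]); r=/' h.py
python3 - <<'E'
from h import *
go(pt(33,192),pt(41,189),pt(49,185),pt(56,180),pt(60,175))
E
```

```text
yaw -13.86 tcp [0.5287 0.0505 0.1727]
(np.float64(0.5282), np.float64(0.0508), 0.173) -> [-0.5 -0.2 -0.3]
(np.float64(0.5204), np.float64(0.0528), 0.17) -> [-8.1 -0.1  3. ]
(np.float64(0.5127), np.float64(0.0547), 0.166) -> [-7.9 -0.   4. ]
(np.float64(0.5059), np.float64(0.0564), 0.161) -> [-7. -0.  5.]
(np.float64(0.502), np.float64(0.0573), 0.156) -> [-4.   0.1  5. ]
```

drive_tool(moves=[{"delta_pos": [-3, 0, 1], "turn": 0, "claw": 0}, {"delta_pos": [-3, 0, 1], "turn": 0, "claw": 0}, {"delta_pos": [-2.5, 0, 1], "turn": 0, "claw": 0}, {"delta_pos": [0, 0, 0], "turn": 0, "claw": 0}])

```text
time_s: 6.98
tcp_pos: [0.5248, 0.0519, 0.1723]
ee_rot: [[0.971, -0.238, 0.01], [-0.238, -0.971, -0.001], [0.01, -0.002, -1.0]]
wrist_force: [7.6, -5.8, -1.0]
gripper_width: 0.486
gripper_force: 30.0
```

drive_tool(moves=[{"delta_pos": [-3, 0, 1.3], "turn": 0, "claw": 0}, {"delta_pos": [-3, 0, 1.3], "turn": 0, "claw": 0}, {"delta_pos": [-2, 0, 1.4], "turn": 0, "claw": 0}, {"delta_pos": [0, 0, 0], "turn": 0, "claw": 0}])

```text
time_s: 7.48
tcp_pos: [0.5175, 0.0538, 0.1699]
ee_rot: [[0.971, -0.238, 0.012], [-0.238, -0.971, -0.001], [0.012, -0.002, -1.0]]
wrist_force: [5.9, -5.8, 7.0]
gripper_width: 0.494
gripper_force: 30.0
```

Run:
```python
from h import *
gen(); go(pt(56,180),pt(60,175))
```

```text
92 rob -9.8 n 20
100 rob 0.1 n 14
108 rob 6.7 n 13
116 rob 9.9 n 11
124 rob 16.5 n 11
132 rob 16.8 n 4
140 rob 17.2 n 9
148 rob 16.2 n 5
156 rob 16.4 n 7
164 rob 19.1 n 12
172 rob 19.2 n 5
180 rob 19.8 n 8
188 rob 21.3 n 11
196 rob 23.3 n 18
204 rob 22.8 n 12
212 rob 24.1 n 14
220 rob 24.7 n 18
252 rob 17.4 n 5
yaw -13.75 tcp [0.5175 0.0538 0.1699]
(np.float64(0.5059), np.float64(0.0564), 0.161) -> [-12.    0.2   8.8]
(np.float64(0.502), np.float64(0.0573), 0.156) -> [-4.1  0.1  5. ]
```

drive_tool(moves=[{"delta_pos": [-2.5, 0.5, 1.5], "turn": 0, "claw": 0}, {"delta_pos": [-2.5, 0.5, 1.5], "turn": 0, "claw": 0}, {"delta_pos": [-2.5, 0, 1.5], "turn": 0, "claw": 0}, {"delta_pos": [-2.5, 0, 1.5], "turn": 0, "claw": 0}, {"delta_pos": [0, 0, 0], "turn": 0, "claw": 0}])

```text
time_s: 8.15
tcp_pos: [0.5078, 0.0561, 0.1646]
ee_rot: [[0.971, -0.237, 0.013], [-0.237, -0.971, 0.001], [0.013, -0.004, -1.0]]
wrist_force: [4.3, -2.8, 9.9]
gripper_width: 0.491
gripper_force: 30.0
```

drive_tool(moves=[{"delta_pos": [-2.5, 0, 1], "turn": 0, "claw": 0}, {"delta_pos": [-2.5, 0, 1], "turn": 0, "claw": 0}, {"delta_pos": [-2, 0, 1], "turn": 0, "claw": 0}, {"delta_pos": [0, 0, 0], "turn": 0, "claw": 0}])

```text
time_s: 8.65
tcp_pos: [0.5004, 0.0579, 0.1605]
ee_rot: [[0.971, -0.238, 0.011], [-0.238, -0.971, 0.001], [0.011, -0.004, -1.0]]
wrist_force: [3.9, -1.9, 5.6]
gripper_width: 0.491
gripper_force: 30.0
```

Run:
```python
from h import *
gen(); go(pt(56,180),pt(60,175))
```

```text
92 rob -8.7 n 20
100 rob -1.0 n 11
108 rob 4.9 n 14
116 rob 9.3 n 11
124 rob 15.1 n 14
132 rob 16.8 n 5
140 rob 17.6 n 7
148 rob 19.7 n 9
156 rob 23.5 n 12
164 rob 25.2 n 9
172 rob 28.3 n 10
180 rob 31.1 n 9
188 rob 35.2 n 13
196 rob 38.8 n 15
204 rob 39.8 n 15
212 rob 41.7 n 10
220 rob 43.0 n 7
252 rob 33.6 n 10
yaw -13.75 tcp [0.5004 0.0579 0.1605]
(np.float64(0.5059), np.float64(0.0564), 0.161) -> [ 5.7  0.2 -0.4]
(np.float64(0.502), np.float64(0.0573), 0.156) -> [-4.1  0.1  5. ]
```

drive_tool(moves=[{"delta_pos": [-2, 0, 1.5], "turn": 0, "claw": 0}, {"delta_pos": [-2, 0, 1.5], "turn": 0, "claw": 0}, {"delta_pos": [-1, 0, 1.5], "turn": 0, "claw": 0}, {"delta_pos": [-1, 0, 1.5], "turn": 0, "claw": 0}, {"delta_pos": [0, 0, 0], "turn": 0, "claw": 0}])

```text
time_s: 9.32
tcp_pos: [0.4931, 0.0595, 0.1534]
ee_rot: [[0.971, -0.238, 0.008], [-0.238, -0.971, 0.001], [0.007, -0.003, -1.0]]
wrist_force: [2.9, -1.5, 5.1]
gripper_width: 0.487
gripper_force: 30.0
```

Run:
```python
from h import *
gen(); go(pt(56,180),pt(60,175))
```

```text
92 rob -9.9 n 16
100 rob -2.4 n 18
108 rob 6.0 n 9
116 rob 8.9 n 12
124 rob 14.2 n 13
132 rob 16.0 n 8
140 rob 18.6 n 7
148 rob 20.0 n 10
156 rob 24.7 n 12
164 rob 30.1 n 12
172 rob 33.9 n 10
180 rob 36.8 n 11
188 rob 41.3 n 14
196 rob 45.1 n 15
204 rob 49.0 n 11
212 rob 51.7 n 9
236 rob 38.6 n 7
244 rob 41.8 n 8
yaw -13.77 tcp [0.4931 0.0595 0.1535]
(np.float64(0.5059), np.float64(0.0564), 0.161) -> [13.2 -0.1 -7.5]
(np.float64(0.502), np.float64(0.0573), 0.156) -> [-4.   0.1  5. ]
```

Run:
```python
from h import *
d=cap("scene");c=d["color"]
g=monitor.sense();p=np.array(g["tcp_pos"])
for z in (0,.019): print(px(d,p+[0,0,z])-[205,100])
save("pics/tilt2.png",c[100:190,205:295],6)
```

```text
[44.61829753 47.30122654]
[44.52236928 43.14768385]
```

View pics/tilt2.png

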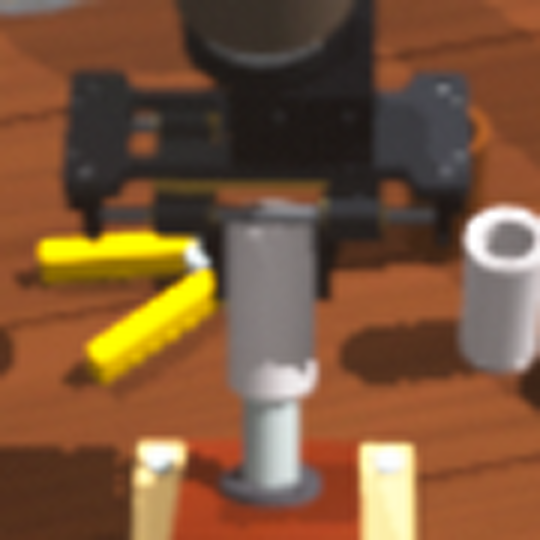

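The crop shows the sleeve from (270,210) to (270,395), threaded on the pin at (272,440), with the fingers still either side of it. About 27° of tilt is done. Next I'll ease it down along the pin axis.

drive_tool(moves=[{"delta_pos": [-0.5, 0, 1.5], "turn": 0, "claw": 0}, {"delta_pos": [0, 0, 1.7], "turn": 0, "claw": 0}, {"delta_pos": [0.5, 0, 1.7], "turn": 0, "claw": 0}, {"delta_pos": [0.8, 0, 1.7], "turn": 0, "claw": 0}, {"delta_pos": [0, 0, 0], "turn": 0, "claw": 0}])

```text
time_s: 10.05
tcp_pos: [0.4913, 0.0592, 0.1443]
ee_rot: [[0.971, -0.239, 0.001], [-0.239, -0.971, 0.001], [0.001, -0.001, -1.0]]
wrist_force: [4.7, 1.0, 2.3]
gripper_width: 0.494
gripper_force: 30.0
```

Run:
```python
from h import *
gen(); go(pt(60,175))
```

```text
92 rob -7.8 n 23
100 rob 2.1 n 13
108 rob 6.7 n 12
116 rob 11.5 n 12
124 rob 13.5 n 4
132 rob 13.4 n 10
140 rob 18.5 n 13
148 rob 25.0 n 12
156 rob 28.1 n 9
164 rob 32.6 n 12
172 rob 36.8 n 12
180 rob 41.6 n 11
188 rob 44.9 n 10
196 rob 49.9 n 14
204 rob 54.9 n 12
228 rob 38.7 n 5
236 rob 38.9 n 5
252 rob 47.8 n 4
yaw -13.84 tcp [0.4913 0.0591 0.1443]
(np.float64(0.502), np.float64(0.0573), 0.156) -> [ 10.8  -0.8 -11.7]
```

drive_tool(moves=[{"delta_pos": [0.8, 0, 1.7], "turn": 0, "claw": 0}, {"delta_pos": [1, 0, 1.7], "turn": 0, "claw": 0}, {"delta_pos": [1, 0, 1.7], "turn": 0, "claw": 0}, {"delta_pos": [1, 0, 1.7], "turn": 0, "claw": 0}, {"delta_pos": [0, 0, 0], "turn": 0, "claw": 0}])

```text
time_s: 10.72
tcp_pos: [0.4946, 0.0578, 0.1373]
ee_rot: [[0.971, -0.24, -0.0], [-0.24, -0.971, -0.0], [-0.0, 0.0, -1.0]]
wrist_force: [4.8, 0.9, 1.9]
gripper_width: 0.489
gripper_force: 30.0
```

Run:
```python
from h import *
gen(); go(pt(60,175))
```

```text
84 rob -3.0 n 3
92 rob -8.8 n 17
100 rob -3.5 n 11
108 rob 2.5 n 14
116 rob 9.8 n 7
124 rob 9.7 n 11
132 rob 13.1 n 12
140 rob 17.1 n 8
148 rob 22.6 n 14
156 rob 28.4 n 13
164 rob 32.9 n 10
172 rob 38.0 n 15
180 rob 40.4 n 15
188 rob 46.3 n 8
196 rob 49.1 n 14
228 rob 36.4 n 9
yaw -13.86 tcp [0.4947 0.0578 0.1374]
(np.float64(0.502), np.float64(0.0573), 0.156) -> [  7.3  -1.3 -18.6]
```

drive_tool(moves=[{"delta_pos": [1.5, 0, 1.7], "turn": 0, "claw": 0}, {"delta_pos": [1.5, 0, 1.7], "turn": 0, "claw": 0}, {"delta_pos": [1.5, 0, 1.7], "turn": 0, "claw": 0}, {"delta_pos": [1.5, 0, 1.7], "turn": 0, "claw": 0}, {"delta_pos": [0, 0, 0], "turn": 0, "claw": 0}])

```text
time_s: 11.4
tcp_pos: [0.4999, 0.0561, 0.1301]
ee_rot: [[0.971, -0.24, -0.002], [-0.24, -0.971, -0.001], [-0.002, 0.001, -1.0]]
wrist_force: [1.7, -0.4, -0.7]
gripper_width: 0.482
gripper_force: 30.0
```

Run:
```python
from h import *
gen(); go(pt(60,175))
```

```text
92 rob -9.6 n 20
100 rob 0.0 n 12
108 rob 2.5 n 7
116 rob 4.6 n 8
124 rob 8.3 n 12
132 rob 12.7 n 14
140 rob 18.4 n 13
148 rob 23.9 n 10
156 rob 26.8 n 11
164 rob 30.0 n 9
172 rob 35.1 n 14
180 rob 39.7 n 11
188 rob 44.4 n 11
212 rob 32.7 n 6
220 rob 32.6 n 9
244 rob 36.7 n 7
yaw -13.88 tcp [0.4999 0.0562 0.1302]
(np.float64(0.502), np.float64(0.0573), 0.156) -> [  1.7  -1.6 -25.8]
```

drive_tool(moves=[{"delta_pos": [1.2, 0, 1.7], "turn": 0, "claw": 0}, {"delta_pos": [1.2, 0, 1.7], "turn": 0, "claw": 0}, {"delta_pos": [1.2, 0, 1.7], "turn": 0, "claw": 0}, {"delta_pos": [0, 0, 0], "turn": 0, "claw": 0}])

```text
time_s: 11.95
tcp_pos: [0.5034, 0.0553, 0.1252]
ee_rot: [[0.971, -0.24, -0.001], [-0.24, -0.971, -0.0], [-0.001, 0.001, -1.0]]
wrist_force: [1.2, -0.0, -1.3]
gripper_width: 0.488
gripper_force: 30.0
```

drive_tool(moves=[{"delta_pos": [1.2, 0, 1.7], "turn": 0, "claw": 0}, {"delta_pos": [1.2, 0, 1.7], "turn": 0, "claw": 0}, {"delta_pos": [1.2, 0, 1.7], "turn": 0, "claw": 0}, {"delta_pos": [0, 0, 0], "turn": 0, "claw": 0}])

```text
time_s: 12.45
tcp_pos: [0.507, 0.0545, 0.1202]
ee_rot: [[0.971, -0.24, -0.001], [-0.24, -0.971, -0.0], [-0.001, 0.001, -1.0]]
wrist_force: [0.2, -0.1, -2.7]
gripper_width: 0.488
gripper_force: 30.0
```

Run:
```python
from h import *
gen(); go(pt(60,175))
```

```text
92 rob -7.0 n 23
108 rob -4.9 n 11
116 rob 2.2 n 12
124 rob 7.0 n 9
132 rob 9.7 n 13
140 rob 15.9 n 12
148 rob 20.7 n 13
156 rob 25.9 n 11
164 rob 30.1 n 11
172 rob 33.9 n 10
180 rob 38.2 n 12
204 rob 24.9 n 9
212 rob 26.0 n 6
236 rob 28.4 n 3
yaw -13.87 tcp [0.5071 0.0546 0.1203]
(np.float64(0.502), np.float64(0.0573), 0.156) -> [ -5.6  -1.4 -35.7]
```

Already past the 31 mm stop, so A looks to be the reamed sleeve. I'll continue to the collar.

drive_tool(moves=[{"delta_pos": [1.1, 0, 1.7], "turn": 0, "claw": 0}, {"delta_pos": [1.1, 0, 1.7], "turn": 0, "claw": 0}, {"delta_pos": [1.1, 0, 1.7], "turn": 0, "claw": 0}, {"delta_pos": [0, 0, 0], "turn": 0, "claw": 0}])

```text
time_s: 13.0
tcp_pos: [0.5106, 0.0538, 0.1153]
ee_rot: [[0.971, -0.24, -0.0], [-0.24, -0.971, -0.0], [-0.0, 0.0, -1.0]]
wrist_force: [0.6, -0.2, -2.2]
gripper_width: 0.487
gripper_force: 30.0
```

drive_tool(moves=[{"delta_pos": [0.8, 0, 1.3], "turn": 0, "claw": 0}, {"delta_pos": [0.8, 0, 1.3], "turn": 0, "claw": 0}, {"delta_pos": [0, 0, 0], "turn": 0, "claw": 0}])

```text
time_s: 13.38
tcp_pos: [0.5121, 0.0535, 0.1128]
ee_rot: [[0.971, -0.24, -0.0], [-0.24, -0.971, -0.0], [-0.0, 0.0, -1.0]]
wrist_force: [0.8, -0.2, -2.6]
gripper_width: 0.484
gripper_force: 30.0
```

Run:
```python
from h import *
gen(); go(pt(60,175))
```

```text
92 rob -16.2 n 15
100 rob -7.8 n 10
108 rob -3.3 n 10
116 rob 1.3 n 13
124 rob 6.5 n 11
132 rob 9.2 n 10
140 rob 15.3 n 14
148 rob 21.5 n 12
156 rob 25.6 n 12
164 rob 28.0 n 12
172 rob 33.3 n 11
196 rob 18.7 n 6
204 rob 18.8 n 9
220 rob 26.3 n 4
228 rob 24.5 n 7
236 rob 24.2 n 9
244 rob 26.5 n 4
252 rob 26.6 n 11
yaw -13.86 tcp [0.5122 0.0535 0.1129]
(np.float64(0.502), np.float64(0.0573), 0.156) -> [-10.8  -1.3 -43.1]
```

drive_tool(moves=[{"delta_pos": [0.6, 0, 1.0], "turn": 0, "claw": 0}, {"delta_pos": [0.6, 0, 1.0], "turn": 0, "claw": 0}, {"delta_pos": [0, 0, 0], "turn": 0, "claw": 0}])

```text
time_s: 13.8
tcp_pos: [0.5133, 0.0532, 0.1109]
ee_rot: [[0.971, -0.239, -0.0], [-0.239, -0.971, -0.0], [-0.0, 0.0, -1.0]]
wrist_force: [0.5, -0.1, -1.8]
gripper_width: 0.487
gripper_force: 30.0
```

drive_tool(moves=[{"delta_pos": [0.6, 0, 1.0], "turn": 0, "claw": 0}, {"delta_pos": [0.6, 0, 1.0], "turn": 0, "claw": 0}, {"delta_pos": [0, 0, 0], "turn": 0, "claw": 0}])

```text
time_s: 14.18
tcp_pos: [0.5143, 0.053, 0.1092]
ee_rot: [[0.971, -0.239, -0.0], [-0.239, -0.971, -0.0], [-0.0, 0.0, -1.0]]
wrist_force: [-2.8, 0.8, 1.8]
gripper_width: 0.489
gripper_force: 30.0
```

The contact force has risen: A is on the collar. I'll open so it settles, then re-centre the fingers on the tilted sleeve and regrip.

drive_tool(moves=[{"delta_pos": [0, 0, 0], "turn": 0, "claw": 0.6}, {"delta_pos": [0, 0, 0], "turn": 0, "claw": 0.7}, {"delta_pos": [0, 0, 0], "turn": 0, "claw": 0.7}, {"delta_pos": [0, 0, 0], "turn": 0, "claw": 0.7}])

```text
time_s: 14.68
tcp_pos: [0.5146, 0.053, 0.109]
ee_rot: [[0.971, -0.239, 0.0], [-0.239, -0.971, 0.0], [0.0, -0.0, -1.0]]
wrist_force: [-0.5, 0.3, -0.3]
gripper_width: 0.696
gripper_force: 0.0
```

Run:
```python
from h import *
gen(); s=monitor.sense(); print(s["wrist_force"],s["gripper_width"])
d=cap("scene");save("pics/home1.png",d["color"][100:190,205:295],6)
```

```text
92 rob -13.5 n 12
100 rob -7.4 n 16
108 rob -2.3 n 11
116 rob 2.7 n 12
124 rob 10.0 n 11
132 rob 12.2 n 12
140 rob 19.3 n 14
148 rob 26.7 n 17
156 rob 27.2 n 12
164 rob 33.8 n 14
196 rob 16.4 n 9
220 rob 22.3 n 7
228 rob 21.6 n 6
236 rob 21.5 n 7
244 rob 23.3 n 7
252 rob 25.1 n 11
[-0.4272703  -0.51392835 -0.39753673] 0.6954738274756183
```

View pics/home1.png

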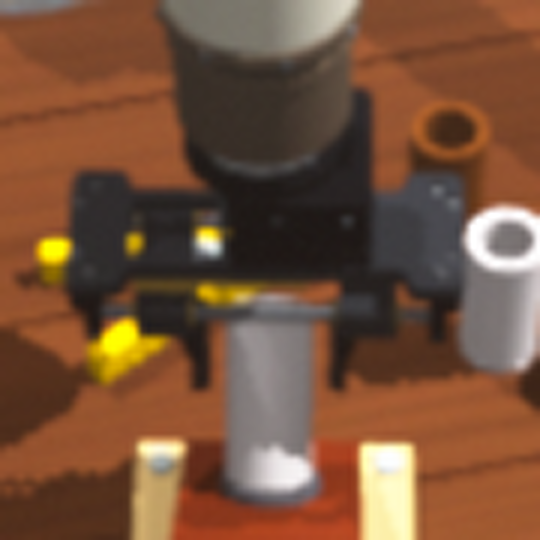

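The crop shows A home on the collar (sleeve base at (270,490), collar rim visible), with the open fingers at (200,360) and (343,360). A is the good sleeve and goes to green. Re-centring and regripping.

drive_tool(moves=[{"delta_pos": [3, 0, -2], "turn": 0, "claw": 0.7}, {"delta_pos": [4, 0, -2], "turn": 0, "claw": 0.7}, {"delta_pos": [4, 0, 0], "turn": 0, "claw": 0.7}, {"delta_pos": [0, 0, 0], "turn": 0, "claw": 0.7}, {"delta_pos": [0, 0, 0], "turn": 0, "claw": 0}, {"delta_pos": [0, 0, 0], "turn": 0, "claw": 0}, {"delta_pos": [0, 0, 0], "turn": 0, "claw": 0}, {"delta_pos": [0, 0, 0], "turn": 0, "claw": 0}, {"delta_pos": [0, 0, 0], "turn": 0, "claw": 0}])

```text
time_s: 15.9
tcp_pos: [0.5251, 0.0503, 0.1129]
ee_rot: [[0.971, -0.239, -0.0], [-0.239, -0.971, 0.0], [-0.0, 0.0, -1.0]]
wrist_force: [0.1, 0.2, -0.1]
gripper_width: 0.493
gripper_force: 30.0
```

drive_tool(moves=[{"delta_pos": [-1.6, 0, -2.5], "turn": 0, "claw": 0}, {"delta_pos": [-2.6, 0, -4.2], "turn": 0, "claw": 0}, {"delta_pos": [-2.6, 0, -4.2], "turn": 0, "claw": 0}, {"delta_pos": [-2.6, 0, -4.2], "turn": 0, "claw": 0}, {"delta_pos": [0, 0, 0], "turn": 0, "claw": 0}])

```text
time_s: 16.52
tcp_pos: [0.5158, 0.0527, 0.1285]
ee_rot: [[0.971, -0.239, 0.0], [-0.239, -0.971, 0.0], [0.0, -0.0, -1.0]]
wrist_force: [0.0, 0.0, -2.1]
gripper_width: 0.489
gripper_force: 30.0
```

drive_tool(moves=[{"delta_pos": [-2.6, 0, -4.2], "turn": 0, "claw": 0}, {"delta_pos": [-2.6, 0, -4.2], "turn": 0, "claw": 0}, {"delta_pos": [-2.6, 0, -4.2], "turn": 0, "claw": 0}, {"delta_pos": [-2.6, 0, -4.2], "turn": 0, "claw": 0}, {"delta_pos": [-2.6, 0, -4.2], "turn": 0, "claw": 0}, {"delta_pos": [-2.6, 0, -4.2], "turn": 0, "claw": 0}, {"delta_pos": [0, 0, 0], "turn": 0, "claw": 0}])

```text
time_s: 17.4
tcp_pos: [0.501, 0.0564, 0.1537]
ee_rot: [[0.971, -0.239, 0.001], [-0.239, -0.971, 0.0], [0.001, -0.001, -1.0]]
wrist_force: [-0.2, -0.2, -1.9]
gripper_width: 0.489
gripper_force: 30.0
```

drive_tool(moves=[{"delta_pos": [-2.6, 0, -4.2], "turn": 0, "claw": 0}, {"delta_pos": [-2.6, 0, -4.2], "turn": 0, "claw": 0}, {"delta_pos": [-2.6, 0, -4.2], "turn": 0, "claw": 0}, {"delta_pos": [-2.6, 0, -4.2], "turn": 0, "claw": 0}, {"delta_pos": [-2.6, 0, -4.2], "turn": 0, "claw": 0}, {"delta_pos": [-3, 0, -4.8], "turn": 0, "claw": 0}, {"delta_pos": [-3, 0, -4.8], "turn": 0, "claw": 0}, {"delta_pos": [0, 0, -30], "turn": 0, "claw": 0}, {"delta_pos": [0, 0, 0], "turn": 0, "claw": 0}])

```text
time_s: 18.52
tcp_pos: [0.4839, 0.0615, 0.2162]
ee_rot: [[0.971, -0.239, 0.005], [-0.239, -0.971, 0.002], [0.005, -0.003, -1.0]]
wrist_force: [-0.2, -0.8, -2.4]
gripper_width: 0.488
gripper_force: 30.0
```

Run:
```python
from h import *
gen(); go(pt(33,132)); z=monitor.sense(); print(z["wrist_force"])
```

```text
92 rob -7.0 n 23
100 rob -0.1 n 11
108 rob 5.4 n 12
116 rob 11.3 n 10
124 rob 13.6 n 14
132 rob 21.0 n 11
140 rob 27.7 n 20
196 rob 32.4 n 6
204 rob 35.3 n 14
212 rob 40.5 n 15
220 rob 44.7 n 15
228 rob 50.1 n 16
236 rob 55.1 n 16
244 rob 61.0 n 14
252 rob 67.4 n 21
yaw -13.86 tcp [0.4827 0.0612 0.2145]
(np.float64(0.5282), np.float64(0.0508), 0.113) -> [ 46.5  -0.7 101.6]
[-0.78306788 -0.3737276  -2.94988023]
```

A came off cleanly with its tilt held at about 32°. Next: turn to yaw 0, go over the green bay, and right the sleeve against the bay's +x partition.

drive_tool(moves=[{"delta_pos": [0, 0, 0], "turn": -0.121, "claw": 0}, {"delta_pos": [0, 0, 0], "turn": -0.121, "claw": 0}, {"delta_pos": [0, 0, 0], "turn": 0, "claw": 0}])

```text
time_s: 18.95
tcp_pos: [0.4817, 0.0606, 0.2127]
ee_rot: [[1.0, -0.002, -0.002], [-0.002, -1.0, -0.001], [-0.002, 0.001, -1.0]]
wrist_force: [0.5, 0.1, -2.5]
gripper_width: 0.487
gripper_force: 30.0
```

```bash
sed -i 's/^O=.*; r=/O=np.array([.5573,.0437]); r=/' h.py
python3 - <<'E'
from h import *
go((.425,-.289,.2145),(.425,-.289,.055))
E
```

```text
yaw -0.09 tcp [0.4817 0.0606 0.2127]
(0.425, -0.289, 0.2145) -> [-56.2 349.7  -1.5]
(0.425, -0.289, 0.055) -> [ 4.000e-01 -1.000e-01  1.595e+02]
```

drive_tool(moves=[{"delta_pos": [-7, 43.7, 0], "turn": 0, "claw": 0}, {"delta_pos": [-7, 43.7, 0], "turn": 0, "claw": 0}, {"delta_pos": [-7, 43.7, 0], "turn": 0, "claw": 0}, {"delta_pos": [-7, 43.7, 0], "turn": 0, "claw": 0}, {"delta_pos": [-7, 43.7, 0], "turn": 0, "claw": 0}, {"delta_pos": [-7, 43.7, 0], "turn": 0, "claw": 0}, {"delta_pos": [-7, 43.7, 0], "turn": 0, "claw": 0}, {"delta_pos": [-7, 43.7, 0], "turn": 0, "claw": 0}, {"delta_pos": [0, 0, 0], "turn": 0, "claw": 0}, {"delta_pos": [0, 0, 40], "turn": 0, "claw": 0}, {"delta_pos": [0, 0, 40], "turn": 0, "claw": 0}, {"delta_pos": [0, 0, 0], "turn": 0, "claw": 0}])

```text
time_s: 20.45
tcp_pos: [0.4239, -0.2872, 0.1308]
ee_rot: [[1.0, -0.001, -0.008], [-0.001, -1.0, 0.003], [-0.008, -0.003, -1.0]]
wrist_force: [0.4, -0.7, -1.5]
gripper_width: 0.488
gripper_force: 30.0
```

```bash
cat >> h.py <<'E'
def slv(lat=8):
    """grey points facing scene cam near TCP y: x vs z, tilt of generator"""
    d=cap("scene"); W=cloud(d); hs=cv2.cvtColor(d["color"],cv2.COLOR_RGB2HSV); p=np.array(monitor.sense()["tcp_pos"])
    x,y,z=np.moveaxis(W-[p[0],p[1],0],-1,0)
    m=(abs(y)<lat)&(hs[...,1]<75)&(x>-.03)&(x<.08)&(z>p[2]-.045)&(z<p[2]+.045)&(hs[...,2]>90)
    for lo in np.arange(p[2]-.045,p[2]+.045,.01):
        k=m&(z>=lo)&(z<lo+.01)
        if k.sum()>3: print((lo+.005).round(3),"x-tcp mm",(np.median(x[k])*1000).round(1),k.sum())
E
python3 - <<'E'
from h import *
go((.425,-.289,.055)); slv()
d=cap("scene");u,v=px(d,(.45,-.29,.08)).astype(int);save("pics/bay1.png",d["color"][v-55:v+55,u-60:u+60],5)
E
```

```text
yaw -0.05 tcp [ 0.4239 -0.2872  0.1308]
(0.425, -0.289, 0.055) -> [ 1.7  2.1 75.7]
0.093 x-tcp mm 13.3 61
0.103 x-tcp mm 37.0 7
0.113 x-tcp mm 39.6 43
0.123 x-tcp mm 33.7 55
0.133 x-tcp mm 28.7 53
0.143 x-tcp mm 22.1 57
0.153 x-tcp mm 16.0 51
0.163 x-tcp mm 8.8 58
0.173 x-tcp mm 5.4 47
```

View pics/bay1.png

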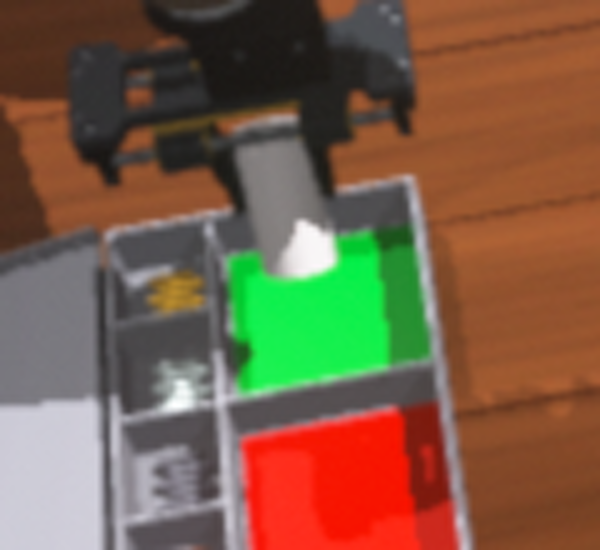

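The crop shows the tilted sleeve over the green bay, its lower end at (305,260), leaning with its foot towards the partition as planned. Lowering.

drive_tool(moves=[{"delta_pos": [2, 2, 35], "turn": 0, "claw": 0}, {"delta_pos": [0, 0, 25], "turn": 0, "claw": 0}, {"delta_pos": [0, 0, 15], "turn": 0, "claw": 0}, {"delta_pos": [0, 0, 0], "turn": 0, "claw": 0}, {"delta_pos": [10, 0, 0], "turn": 0, "claw": 0}, {"delta_pos": [10, 0, 0], "turn": 0, "claw": 0}, {"delta_pos": [0, 0, 0], "turn": 0, "claw": 0}])

```text
time_s: 21.42
tcp_pos: [0.4501, -0.291, 0.0595]
ee_rot: [[1.0, 0.001, 0.002], [0.001, -1.0, -0.001], [0.002, 0.001, -1.0]]
wrist_force: [-0.3, -0.1, -2.3]
gripper_width: 0.489
gripper_force: 30.0
```

Run:
```python
from h import *
go((.48,-.289,.055)); slv()
```

```text
yaw 0.05 tcp [ 0.4501 -0.291   0.0595]
(0.48, -0.289, 0.055) -> [29.9 -1.9  4.6]
0.019 x-tcp mm 29.8 544
0.029 x-tcp mm 29.2 473
0.039 x-tcp mm 35.1 641
0.049 x-tcp mm 35.1 232
0.059 x-tcp mm 26.6 81
0.069 x-tcp mm 21.2 82
0.079 x-tcp mm 13.1 96
0.089 x-tcp mm 3.7 129
0.099 x-tcp mm 5.4 66
```

drive_tool(moves=[{"delta_pos": [4, 0, 4], "turn": 0, "claw": 0}, {"delta_pos": [4, 0, 0], "turn": 0, "claw": 0}, {"delta_pos": [3, 0, 0], "turn": 0, "claw": 0}, {"delta_pos": [0, 0, 0], "turn": 0, "claw": 0}])

```text
time_s: 21.98
tcp_pos: [0.4533, -0.2901, 0.0536]
ee_rot: [[1.0, -0.001, -0.014], [-0.001, -1.0, 0.003], [-0.014, -0.003, -1.0]]
wrist_force: [-10.6, -1.6, 4.4]
gripper_width: 0.492
gripper_force: 30.0
```

drive_tool(moves=[{"delta_pos": [4, 0, 0], "turn": 0, "claw": 0}, {"delta_pos": [4, 0, 0], "turn": 0, "claw": 0}, {"delta_pos": [0, 0, 0], "turn": 0, "claw": 0}])

```text
time_s: 22.35
tcp_pos: [0.4541, -0.2895, 0.0527]
ee_rot: [[1.0, -0.003, -0.029], [-0.003, -1.0, 0.007], [-0.029, -0.007, -1.0]]
wrist_force: [-20.6, -2.4, 10.1]
gripper_width: 0.489
gripper_force: 30.0
```

Run:
```python
from h import *
go((.48,-.289,.055)); slv()
```

```text
yaw -0.18 tcp [ 0.4541 -0.2895  0.0527]
(0.48, -0.289, 0.055) -> [25.8 -0.6 -3. ]
0.013 x-tcp mm 27.3 687
0.023 x-tcp mm 28.0 516
0.033 x-tcp mm 27.2 503
0.043 x-tcp mm 35.2 568
0.053 x-tcp mm 29.9 119
0.063 x-tcp mm 21.2 70
0.073 x-tcp mm 14.1 81
0.083 x-tcp mm 4.4 98
0.093 x-tcp mm -1.3 85
```

Pushing level jams on wall friction at 20 N. Instead I'll raise the tool while pushing, so the sleeve rolls about its contact edge.

drive_tool(moves=[{"delta_pos": [-8, 0, -2], "turn": 0, "claw": 0}, {"delta_pos": [0, 0, -3], "turn": 0, "claw": 0}, {"delta_pos": [2, 0, -3], "turn": 0, "claw": 0}, {"delta_pos": [2, 0, -3], "turn": 0, "claw": 0}, {"delta_pos": [0, 0, 0], "turn": 0, "claw": 0}])

```text
time_s: 23.02
tcp_pos: [0.4577, -0.2895, 0.0634]
ee_rot: [[1.0, -0.002, -0.013], [-0.002, -1.0, 0.004], [-0.013, -0.004, -1.0]]
wrist_force: [-7.9, 1.3, -3.8]
gripper_width: 0.486
gripper_force: 30.0
```

Run:
```python
from h import *
go((.48,-.289,.055)); slv()
```

```text
yaw -0.09 tcp [ 0.4577 -0.2895  0.0634]
(0.48, -0.289, 0.055) -> [22.4 -0.5  8.1]
0.023 x-tcp mm 29.0 497
0.033 x-tcp mm 27.2 516
0.043 x-tcp mm 35.4 526
0.053 x-tcp mm 30.5 99
0.063 x-tcp mm 22.7 71
0.073 x-tcp mm 19.1 69
0.083 x-tcp mm 9.1 87
0.093 x-tcp mm -3.7 89
0.103 x-tcp mm 6.4 55
```

drive_tool(moves=[{"delta_pos": [4, 0, -1], "turn": 0, "claw": 0}, {"delta_pos": [4, 0, -1], "turn": 0, "claw": 0}, {"delta_pos": [4, 0, -2], "turn": 0, "claw": 0}, {"delta_pos": [0, 0, 0], "turn": 0, "claw": 0}])

```text
time_s: 23.58
tcp_pos: [0.4656, -0.2895, 0.0677]
ee_rot: [[1.0, -0.002, -0.022], [-0.002, -1.0, 0.006], [-0.022, -0.006, -1.0]]
wrist_force: [-14.9, -0.2, 5.2]
gripper_width: 0.487
gripper_force: 30.0
```

Run:
```python
from h import *
go((.48,-.289,.055)); slv()
```

```text
yaw -0.11 tcp [ 0.4656 -0.2895  0.0677]
(0.48, -0.289, 0.055) -> [14.7 -0.4 12.4]
0.028 x-tcp mm 25.8 469
0.038 x-tcp mm 30.6 563
0.048 x-tcp mm 31.0 293
0.058 x-tcp mm 22.2 79
0.068 x-tcp mm 17.3 64
0.078 x-tcp mm 15.6 65
0.088 x-tcp mm -5.8 72
0.098 x-tcp mm 8.9 66
0.108 x-tcp mm 6.5 49
```

drive_tool(moves=[{"delta_pos": [2, 0, -3], "turn": 0, "claw": 0}, {"delta_pos": [2, 0, -3], "turn": 0, "claw": 0}, {"delta_pos": [3, 0, -1], "turn": 0, "claw": 0}, {"delta_pos": [0, 0, 0], "turn": 0, "claw": 0}])

```text
time_s: 24.12
tcp_pos: [0.4749, -0.2894, 0.0739]
ee_rot: [[1.0, -0.002, -0.018], [-0.002, -1.0, 0.005], [-0.018, -0.005, -1.0]]
wrist_force: [-9.7, -0.2, -2.7]
gripper_width: 0.49
gripper_force: 30.0
```

Run:
```python
from h import *
go((.48,-.289,.055))
d=cap("scene"); W=cloud(d); p=np.array(monitor.sense()["tcp_pos"]); hs=cv2.cvtColor(d["color"],cv2.COLOR_RGB2HSV)
x,y,z=np.moveaxis((W-p)*1000,-1,0)
for a,b in((-8,-2),(-2,2),(2,8)):
  print("lat",a,b)
  for lo in range(-40,60,8):
    k=(y>a)&(y<b)&(z>=lo)&(z<lo+8)&(x>-35)&(x<60)
    if k.sum()>1: print(lo+4,np.percentile(x[k],[10,50,90]).round(0),hs[k][:,1:].mean(0).round(0),k.sum())
```

```text
yaw -0.1 tcp [ 0.4749 -0.2894  0.0739]
(0.48, -0.289, 0.055) -> [ 5.5 -0.3 18.9]
lat -8 -2
-28 [23. 26. 29.] [ 14. 126.] 7
-20 [21. 23. 24.] [ 14. 125.] 4
-12 [20. 21. 22.] [ 14. 125.] 4
-4 [17. 18. 23.] [ 15. 125.] 4
4 [15. 18. 20.] [ 14. 126.] 4
12 [16. 16. 18.] [ 12. 126.] 4
20 [15. 17. 19.] [ 13. 125.] 4
28 [-23.  10.  16.] [ 13. 120.] 7
36 [-28. -23.  15.] [ 45. 115.] 6
44 [ 9. 11. 14.] [ 12. 121.] 7
52 [ 9. 11. 13.] [ 11. 114.] 2
lat -2 2
-36 [25. 30. 33.] [ 16. 102.] 4
-28 [26. 28. 30.] [ 12. 120.] 2
-20 [23. 23. 24.] [ 16. 126.] 2
-12 [19. 22. 24.] [ 15. 126.] 3
4 [16. 19. 20.] [ 14. 126.] 4
12 [15. 16. 17.] [ 13. 126.] 2
20 [14. 17. 17.] [ 13. 126.] 3
28 [-17.  12.  14.] [ 21. 124.] 4
36 [-24. -24.   0.] [ 27. 120.] 4
44 [ 7. 10. 16.] [ 13. 125.] 4
52 [ 8. 10. 13.] [10. 96.] 2
lat 2 8
-36 [25. 29. 30.] [19. 97.] 4
-28 [24. 26. 30.] [ 16. 116.] 6
-20 [23. 24. 25.] [ 18. 124.] 2
-12 [19. 20. 25.] [ 16. 124.] 8
-4 [15. 18. 22.] [ 14. 125.] 4
4 [18. 19. 19.] [ 12. 123.] 2
12 [15. 16. 18.] [ 15. 124.] 4
20 [11. 13. 17.] [ 13. 124.] 4
28 [-24.  13.  17.] [ 14. 124.] 7
36 [-5. 10. 14.] [ 16. 123.] 7
44 [12. 13. 14.] [ 14. 124.] 2
52 [ 6.  8. 10.] [ 12. 100.] 4
```

Tilt is down to about 12°. One more push and lift, then lower on to the liner.

drive_tool(moves=[{"delta_pos": [3, 0, -1], "turn": 0, "claw": 0}, {"delta_pos": [3, 0, -2], "turn": 0, "claw": 0}, {"delta_pos": [2, 0, -1], "turn": 0, "claw": 0}, {"delta_pos": [0, 0, 0], "turn": 0, "claw": 0}])

```text
time_s: 24.68
tcp_pos: [0.4832, -0.2894, 0.0774]
ee_rot: [[1.0, -0.002, -0.017], [-0.002, -1.0, 0.005], [-0.017, -0.005, -1.0]]
wrist_force: [-9.6, -0.4, -5.1]
gripper_width: 0.491
gripper_force: 30.0
```

```bash
cat >> h.py <<'E'
def til():
    d=cap("scene"); W=cloud(d); p=np.array(monitor.sense()["tcp_pos"]); hs=cv2.cvtColor(d["color"],cv2.COLOR_RGB2HSV)
    x,y,z=np.moveaxis((W-p)*1000,-1,0)
    k=(abs(y)<8)&(z>-45)&(z<26)&(x>5)&(x<60)&(hs[...,1]<40)&(W[...,2]>.047)
    for _ in range(3):
        f=np.polyfit(z[k],x[k],1); k=k&(abs(x-np.polyval(f,z))<4)
    print("tilt deg",np.degrees(np.arctan(-f[0])).round(1),"x face at grip",np.polyval(f,19).round(1),k.sum(),"tcp",p.round(4),"low z",z[k].min())
E
python3 - <<'E'
from h import *
til()
E
```

```text
tilt deg 2.6 x face at grip 13.4 59 tcp [ 0.4832 -0.2894  0.0774] low z -30.313885572677126
```

drive_tool(moves=[{"delta_pos": [-10, 0, 0], "turn": 0, "claw": 0}, {"delta_pos": [-12, 0, 0], "turn": 0, "claw": 0}, {"delta_pos": [-12, 0, 0], "turn": 0, "claw": 0}, {"delta_pos": [-10, 0, 0], "turn": 0, "claw": 0}, {"delta_pos": [0, 0, 0], "turn": 0, "claw": 0}])

```text
time_s: 25.35
tcp_pos: [0.4459, -0.2908, 0.0812]
ee_rot: [[1.0, -0.0, 0.001], [-0.0, -1.0, -0.0], [0.001, 0.0, -1.0]]
wrist_force: [-1.1, -0.3, -1.8]
gripper_width: 0.49
gripper_force: 30.0
```

Run:
```python
from h import *
til()
```

```text
tilt deg 6.5 x face at grip 11.5 65 tcp [ 0.4466 -0.2909  0.0813] low z -32.6153668301277
```

drive_tool(moves=[{"delta_pos": [0, 0, 12], "turn": 0, "claw": 0}, {"delta_pos": [0, 0, 10], "turn": 0, "claw": 0}, {"delta_pos": [0, 0, 5], "turn": 0, "claw": 0}, {"delta_pos": [0, 0, 0], "turn": 0, "claw": 0}])

```text
time_s: 25.9
tcp_pos: [0.4462, -0.2906, 0.053]
ee_rot: [[1.0, 0.0, -0.002], [0.0, -1.0, 0.0], [-0.002, -0.0, -1.0]]
wrist_force: [-0.1, -0.4, -2.7]
gripper_width: 0.489
gripper_force: 30.0
```

drive_tool(moves=[{"delta_pos": [0, 0, 3], "turn": 0, "claw": 0}, {"delta_pos": [0, 0, 3], "turn": 0, "claw": 0}, {"delta_pos": [0, 0, 0], "turn": 0, "claw": 0}])

```text
time_s: 26.28
tcp_pos: [0.4471, -0.2909, 0.0495]
ee_rot: [[1.0, 0.001, 0.001], [0.001, -1.0, -0.001], [0.001, 0.001, -1.0]]
wrist_force: [-1.1, 1.9, 6.5]
gripper_width: 0.486
gripper_force: 30.0
```

drive_tool(moves=[{"delta_pos": [0, 0, 2], "turn": 0, "claw": 0}, {"delta_pos": [0, 0, 2], "turn": 0, "claw": 0}, {"delta_pos": [0, 0, 0], "turn": 0, "claw": 0}])

```text
time_s: 26.65
tcp_pos: [0.4495, -0.2913, 0.0482]
ee_rot: [[1.0, 0.002, 0.006], [0.002, -1.0, -0.003], [0.006, 0.003, -1.0]]
wrist_force: [-0.5, 6.2, 20.0]
gripper_width: 0.489
gripper_force: 30.0
```

Run:
```python
from h import *
til()
```

```text
tilt deg 1.7 x face at grip 11.3 31 tcp [ 0.4495 -0.2913  0.0482] low z -0.008472090973966895
```

Nearly upright and pressed flat on the liner. Ease the press, release and rise.

drive_tool(moves=[{"delta_pos": [0, 0, -3], "turn": 0, "claw": 0}, {"delta_pos": [0, 0, 0], "turn": 0, "claw": 0.55}, {"delta_pos": [0, 0, 0], "turn": 0, "claw": 0.6}, {"delta_pos": [0, 0, 0], "turn": 0, "claw": 0.7}, {"delta_pos": [0, 0, 0], "turn": 0, "claw": 0.8}, {"delta_pos": [0, 0, -10], "turn": 0, "claw": 0.8}, {"delta_pos": [0, 0, -30], "turn": 0, "claw": 0.8}, {"delta_pos": [0, 0, -50], "turn": 0, "claw": 0.9}, {"delta_pos": [0, 0, -50], "turn": 0, "claw": 1}, {"delta_pos": [0, 0, 0], "turn": 0, "claw": 1}])

```text
time_s: 27.95
tcp_pos: [0.4492, -0.2919, 0.1924]
ee_rot: [[1.0, 0.001, 0.011], [0.001, -1.0, -0.004], [0.011, 0.004, -1.0]]
wrist_force: [0.2, -0.4, -0.6]
gripper_width: 0.975
gripper_force: 0.0
```

```bash
cat >> h.py <<'E'
def stand(cx,cy):
    d=cap("scene"); W=cloud(d); hs=cv2.cvtColor(d["color"],cv2.COLOR_RGB2HSV)
    x,y,z=np.moveaxis(W,-1,0)
    k=(abs(x-cx)<.055)&(abs(y-cy)<.055)&(hs[...,1]<45)&(z>.05)&(z<.13)
    t=k&(z>.085); print("n",k.sum(),"zmax",np.percentile(z[k],98).round(4),"top mid",((W[t].max(0)+W[t].min(0))/2).round(4),np.ptp(W[t],0).round(3))
    m=k&(abs(y-np.median(y[k]))<.008)&(z<.08); print("tilt",np.degrees(np.arctan(-np.polyfit(z[m],x[m],1)[0])).round(1),m.sum())
E
python3 - <<'E'
from h import *
stand(.44,-.29); go((.436,.203,.19))
E
```

```text
n 248 zmax 0.0999 top mid [ 0.4454 -0.291   0.094 ] [0.047 0.042 0.017]
tilt 33.0 49
yaw 0.01 tcp [ 0.4475 -0.291   0.1896]
(0.436, 0.203, 0.19) -> [ -11.4 -494.    -1.3]
```

A stands upright in the green bay: top centre (0.445,-0.291), rim at about 0.095. Now sleeve B.

drive_tool(moves=[{"delta_pos": [0, -45, 0], "turn": 0, "claw": 1}, {"delta_pos": [0, -45, 0], "turn": 0, "claw": 1}, {"delta_pos": [0, -45, 0], "turn": 0, "claw": 1}, {"delta_pos": [0, -45, 0], "turn": 0, "claw": 1}, {"delta_pos": [0, -45, 0], "turn": 0, "claw": 1}, {"delta_pos": [0, -45, 0], "turn": 0, "claw": 1}, {"delta_pos": [0, -45, 0], "turn": 0, "claw": 1}, {"delta_pos": [0, -45, 0], "turn": 0, "claw": 1}, {"delta_pos": [-5, -45, 0], "turn": 0, "claw": 1}, {"delta_pos": [-5, -45, 0], "turn": 0, "claw": 1}, {"delta_pos": [0, 0, 0], "turn": 0.121, "claw": 1}, {"delta_pos": [0, 0, 0], "turn": 0.121, "claw": 1}])

```text
time_s: 29.5
tcp_pos: [0.4354, 0.1595, 0.1856]
ee_rot: [[0.97, -0.242, -0.002], [-0.242, -0.97, -0.002], [-0.002, 0.002, -1.0]]
wrist_force: [-0.9, 0.1, 0.0]
gripper_width: 1.003
gripper_force: 0.0
```

drive_tool(moves=[{"delta_pos": [0, -20, 0], "turn": 0, "claw": 1}, {"delta_pos": [0, 0, 0], "turn": 0, "claw": 1}])

```text
time_s: 29.75
tcp_pos: [0.4415, 0.1798, 0.1863]
ee_rot: [[0.972, -0.237, -0.0], [-0.237, -0.972, -0.001], [-0.0, 0.001, -1.0]]
wrist_force: [0.1, 0.0, -0.5]
gripper_width: 1.0
gripper_force: 0.0
```

Run:
```python
from h import *
go((.4346,.2034,.19),(.4346,.2034,.0428))
```

```text
yaw -13.71 tcp [0.4415 0.1798 0.1863]
(0.4346, 0.2034, 0.19) -> [-12.3 -21.3  -3.7]
(0.4346, 0.2034, 0.0428) -> [ 1.000e-01 -1.000e-01  1.472e+02]
```

drive_tool(moves=[{"delta_pos": [-12.3, -21.3, 0], "turn": 0.003, "claw": 1}, {"delta_pos": [0, 0, 0], "turn": 0, "claw": 1}, {"delta_pos": [0, 0, 30], "turn": 0, "claw": 1}, {"delta_pos": [0, 0, 30], "turn": 0, "claw": 1}, {"delta_pos": [0, 0, 30], "turn": 0, "claw": 1}, {"delta_pos": [0, 0, 30], "turn": 0, "claw": 1}, {"delta_pos": [0, 0, 23.5], "turn": 0, "claw": 1}, {"delta_pos": [0, 0, 0], "turn": 0, "claw": 1}])

```text
time_s: 30.75
tcp_pos: [0.4333, 0.2008, 0.0418]
ee_rot: [[0.97, -0.242, -0.004], [-0.242, -0.97, -0.003], [-0.003, 0.004, -1.0]]
wrist_force: [0.1, 0.7, 0.6]
gripper_width: 1.004
gripper_force: 0.0
```

drive_tool(moves=[{"delta_pos": [0, 0, 0], "turn": 0, "claw": 0}, {"delta_pos": [0, 0, 0], "turn": 0, "claw": 0}, {"delta_pos": [0, 0, 0], "turn": 0, "claw": 0}, {"delta_pos": [0, 0, 0], "turn": 0, "claw": 0}, {"delta_pos": [0, 0, 0], "turn": 0, "claw": 0}, {"delta_pos": [0, 0, 0], "turn": 0, "claw": 0}, {"delta_pos": [0, 0, 0], "turn": 0, "claw": 0}])

```text
time_s: 31.62
tcp_pos: [0.4345, 0.2025, 0.0435]
ee_rot: [[0.97, -0.242, 0.0], [-0.242, -0.97, 0.0], [0.0, -0.0, -1.0]]
wrist_force: [0.2, 0.5, 1.8]
gripper_width: 0.499
gripper_force: 30.0
```

Run:
```python
from h import *
p=monitor.sense()["tcp_pos"]
go((p[0],p[1],.215),(.529,.0508,.215),(.529,.0508,.1727))
```

```text
yaw -14.01 tcp [0.4345 0.2025 0.0435]
(np.float64(0.434509720952581), np.float64(0.20246763971584864), 0.215) -> [   0.    -0.  -171.5]
(0.529, 0.0508, 0.215) -> [128.4 124.3  -0. ]
(0.529, 0.0508, 0.1727) -> [-0.   0.  42.3]
```

drive_tool(moves=[{"delta_pos": [0, 0, -43], "turn": 0, "claw": 0}, {"delta_pos": [0, 0, -43], "turn": 0, "claw": 0}, {"delta_pos": [0, 0, -43], "turn": 0, "claw": 0}, {"delta_pos": [0, 0, -43], "turn": 0, "claw": 0}, {"delta_pos": [32, 31, 0], "turn": -0.003, "claw": 0}, {"delta_pos": [32, 31, 0], "turn": 0, "claw": 0}, {"delta_pos": [32, 31, 0], "turn": 0, "claw": 0}, {"delta_pos": [32, 31, 0], "turn": 0, "claw": 0}, {"delta_pos": [0, 0, 0], "turn": 0, "claw": 0}, {"delta_pos": [0, 0, 0], "turn": 0, "claw": 0}])

```text
time_s: 32.88
tcp_pos: [0.528, 0.0509, 0.2143]
ee_rot: [[0.971, -0.24, -0.002], [-0.24, -0.971, -0.0], [-0.002, 0.001, -1.0]]
wrist_force: [-0.3, -0.2, -2.7]
gripper_width: 0.504
gripper_force: 30.0
```

Run:
```python
from h import *
go((.529,.0508,.215),(.529,.0508,.1727))
```

```text
yaw -13.91 tcp [0.528  0.0509 0.2143]
(0.529, 0.0508, 0.215) -> [ 1.  -0.1 -0.7]
(0.529, 0.0508, 0.1727) -> [ 0.1 -0.  42.3]
```

drive_tool(moves=[{"delta_pos": [0, 0, 15], "turn": 0, "claw": 0}, {"delta_pos": [0, 0, 10], "turn": 0, "claw": 0}, {"delta_pos": [0, 0, 8], "turn": 0, "claw": 0}, {"delta_pos": [0, 0, 6], "turn": 0, "claw": 0}, {"delta_pos": [0, 0, 0], "turn": 0, "claw": 0}])

```text
time_s: 33.5
tcp_pos: [0.5286, 0.0512, 0.1758]
ee_rot: [[0.971, -0.239, -0.001], [-0.239, -0.971, -0.0], [-0.001, 0.001, -1.0]]
wrist_force: [-1.0, 0.0, -2.3]
gripper_width: 0.505
gripper_force: 30.0
```

drive_tool(moves=[{"delta_pos": [-3, 0, 1], "turn": 0, "claw": 0}, {"delta_pos": [-3, 0, 1], "turn": 0, "claw": 0}, {"delta_pos": [-2.5, 0, 1], "turn": 0, "claw": 0}, {"delta_pos": [0, 0, 0], "turn": 0, "claw": 0}])

```text
time_s: 34.0
tcp_pos: [0.523, 0.053, 0.1748]
ee_rot: [[0.971, -0.238, 0.006], [-0.238, -0.971, -0.0], [0.006, -0.001, -1.0]]
wrist_force: [4.6, -4.5, -2.6]
gripper_width: 0.503
gripper_force: 30.0
```

Run:
```python
from h import *
til()
```

```text
tilt deg 1.5 x face at grip 22.2 74 tcp [0.523  0.053  0.1748] low z -41.38600022010855
```

Same behaviour as with A. I'll continue the tilting arc.

drive_tool(moves=[{"delta_pos": [-3, 0.5, 1.3], "turn": 0, "claw": 0}, {"delta_pos": [-3, 0.5, 1.3], "turn": 0, "claw": 0}, {"delta_pos": [-2, 0, 1.4], "turn": 0, "claw": 0}, {"delta_pos": [0, 0, 0], "turn": 0, "claw": 0}])

```text
time_s: 34.55
tcp_pos: [0.5182, 0.0544, 0.1732]
ee_rot: [[0.971, -0.237, 0.015], [-0.237, -0.971, 0.001], [0.014, -0.004, -1.0]]
wrist_force: [7.9, -4.4, 2.5]
gripper_width: 0.505
gripper_force: 30.0
```

drive_tool(moves=[{"delta_pos": [-2.5, 0, 1.5], "turn": 0, "claw": 0}, {"delta_pos": [-2.5, 0, 1.5], "turn": 0, "claw": 0}, {"delta_pos": [-2.5, 0, 1.5], "turn": 0, "claw": 0}, {"delta_pos": [-2.5, 0, 1.5], "turn": 0, "claw": 0}, {"delta_pos": [0, 0, 0], "turn": 0, "claw": 0}])

```text
time_s: 35.17
tcp_pos: [0.5077, 0.0571, 0.1674]
ee_rot: [[0.971, -0.237, 0.013], [-0.237, -0.971, 0.001], [0.012, -0.004, -1.0]]
wrist_force: [3.8, -2.4, 5.7]
gripper_width: 0.503
gripper_force: 30.0
```

drive_tool(moves=[{"delta_pos": [-2.5, 0, 1], "turn": 0, "claw": 0}, {"delta_pos": [-2.5, 0, 1], "turn": 0, "claw": 0}, {"delta_pos": [-2, 0, 1], "turn": 0, "claw": 0}, {"delta_pos": [0, 0, 0], "turn": 0, "claw": 0}])

```text
time_s: 35.67
tcp_pos: [0.4999, 0.0587, 0.1632]
ee_rot: [[0.971, -0.238, 0.01], [-0.238, -0.971, 0.001], [0.01, -0.004, -1.0]]
wrist_force: [4.6, -2.7, 1.8]
gripper_width: 0.495
gripper_force: 30.0
```

Run:
```python
from h import *
til();gen()
```

```text
tilt deg 19.4 x face at grip 27.8 85 tcp [0.4999 0.0587 0.1632] low z -43.35965342513715
92 rob -14.6 n 19
100 rob -3.7 n 16
108 rob 3.6 n 9
116 rob 5.6 n 10
124 rob 11.0 n 14
132 rob 11.8 n 4
140 rob 13.6 n 10
148 rob 16.5 n 12
156 rob 19.1 n 7
164 rob 23.3 n 12
172 rob 25.5 n 7
180 rob 27.8 n 11
188 rob 34.4 n 15
196 rob 36.4 n 15
204 rob 39.5 n 11
212 rob 43.8 n 13
220 rob 44.0 n 4
252 rob 30.7 n 13
```

drive_tool(moves=[{"delta_pos": [-2, 0, 1.5], "turn": 0, "claw": 0}, {"delta_pos": [-2, 0, 1.5], "turn": 0, "claw": 0}, {"delta_pos": [-1, 0, 1.5], "turn": 0, "claw": 0}, {"delta_pos": [-1, 0, 1.5], "turn": 0, "claw": 0}, {"delta_pos": [0, 0, 0], "turn": 0, "claw": 0}])

```text
time_s: 36.4
tcp_pos: [0.4909, 0.06, 0.1548]
ee_rot: [[0.971, -0.239, 0.002], [-0.239, -0.971, 0.001], [0.002, -0.001, -1.0]]
wrist_force: [4.0, 0.3, 5.3]
gripper_width: 0.487
gripper_force: 29.9
```

drive_tool(moves=[{"delta_pos": [-0.5, 0, 1.5], "turn": 0, "claw": 0}, {"delta_pos": [0, 0, 1.7], "turn": 0, "claw": 0}, {"delta_pos": [0.5, 0, 1.7], "turn": 0, "claw": 0}, {"delta_pos": [0, 0, 0], "turn": 0, "claw": 0}])

```text
time_s: 36.9
tcp_pos: [0.4903, 0.0596, 0.1495]
ee_rot: [[0.971, -0.239, -0.0], [-0.239, -0.971, -0.0], [0.0, 0.0, -1.0]]
wrist_force: [3.8, -1.6, 4.8]
gripper_width: 0.484
gripper_force: 29.9
```

Run:
```python
from h import *
til();gen()
```

```text
tilt deg 25.6 x face at grip 34.8 63 tcp [0.4903 0.0596 0.1495] low z -36.77407271466188
92 rob -12.9 n 19
100 rob -4.1 n 14
108 rob 0.8 n 12
116 rob 5.7 n 8
124 rob 8.8 n 11
132 rob 11.9 n 6
140 rob 13.5 n 13
148 rob 19.8 n 13
156 rob 25.0 n 11
164 rob 29.6 n 12
172 rob 34.6 n 16
180 rob 41.1 n 9
188 rob 44.5 n 13
196 rob 52.3 n 17
204 rob 56.7 n 10
236 rob 37.4 n 7
244 rob 37.0 n 3
```

drive_tool(moves=[{"delta_pos": [1.3, 0, 1.7], "turn": 0, "claw": 0}, {"delta_pos": [1.4, 0, 1.7], "turn": 0, "claw": 0}, {"delta_pos": [1.4, 0, 1.7], "turn": 0, "claw": 0}, {"delta_pos": [0, 0, 0], "turn": 0, "claw": 0}])

```text
time_s: 37.5
tcp_pos: [0.494, 0.0586, 0.144]
ee_rot: [[0.971, -0.24, -0.001], [-0.24, -0.971, -0.0], [-0.001, 0.0, -1.0]]
wrist_force: [4.1, -1.3, 2.4]
gripper_width: 0.487
gripper_force: 29.9
```

drive_tool(moves=[{"delta_pos": [1, 0, 1.4], "turn": 0, "claw": 0}, {"delta_pos": [1, 0, 1.4], "turn": 0, "claw": 0}, {"delta_pos": [0, 0, 0], "turn": 0, "claw": 0}])

```text
time_s: 37.88
tcp_pos: [0.4959, 0.0581, 0.1411]
ee_rot: [[0.971, -0.24, -0.001], [-0.24, -0.971, -0.0], [-0.001, 0.0, -1.0]]
wrist_force: [3.3, -0.3, 1.3]
gripper_width: 0.487
gripper_force: 29.9
```

Run:
```python
from h import *
til();gen()
```

```text
tilt deg 24.3 x face at grip 34.9 69 tcp [0.4959 0.0581 0.1411] low z -36.86013250702971
92 rob -11.5 n 20
100 rob -4.7 n 13
108 rob 2.1 n 13
116 rob 6.4 n 9
124 rob 5.3 n 5
132 rob 8.7 n 16
140 rob 16.7 n 13
148 rob 20.9 n 9
156 rob 25.8 n 14
164 rob 30.6 n 8
172 rob 35.5 n 16
180 rob 40.0 n 10
188 rob 44.9 n 14
196 rob 49.4 n 11
228 rob 31.1 n 10
252 rob 37.8 n 3
```

Descending freely; the expected stop is close. Smaller steps now.

drive_tool(moves=[{"delta_pos": [0.8, 0, 1.2], "turn": 0, "claw": 0}, {"delta_pos": [0.8, 0, 1.2], "turn": 0, "claw": 0}, {"delta_pos": [0, 0, 0], "turn": 0, "claw": 0}])

```text
time_s: 38.35
tcp_pos: [0.4975, 0.0577, 0.1388]
ee_rot: [[0.971, -0.24, -0.001], [-0.24, -0.971, -0.0], [-0.001, 0.0, -1.0]]
wrist_force: [2.0, -0.7, 0.0]
gripper_width: 0.486
gripper_force: 29.9
```

drive_tool(moves=[{"delta_pos": [0.8, 0, 1.2], "turn": 0, "claw": 0}, {"delta_pos": [0.8, 0, 1.2], "turn": 0, "claw": 0}, {"delta_pos": [0, 0, 0], "turn": 0, "claw": 0}])

```text
time_s: 38.72
tcp_pos: [0.4991, 0.0573, 0.1373]
ee_rot: [[0.971, -0.239, -0.0], [-0.239, -0.971, -0.0], [-0.0, 0.0, -1.0]]
wrist_force: [-0.0, 0.4, 5.3]
gripper_width: 0.49
gripper_force: 29.9
```

drive_tool(moves=[{"delta_pos": [0.7, 0, 1.1], "turn": 0, "claw": 0}, {"delta_pos": [0.7, 0, 1.1], "turn": 0, "claw": 0}, {"delta_pos": [0, 0, 0], "turn": 0, "claw": 0}])

```text
time_s: 39.1
tcp_pos: [0.5007, 0.057, 0.1362]
ee_rot: [[0.971, -0.239, 0.001], [-0.239, -0.971, -0.0], [0.001, 0.0, -1.0]]
wrist_force: [-3.0, -0.2, 11.6]
gripper_width: 0.489
gripper_force: 29.9
```

It stops by itself at the expected place with about 14 N: B is the short one. I'll open a little so it rests freely, then check its height.

drive_tool(moves=[{"delta_pos": [0, 0, -1.5], "turn": 0, "claw": 0}, {"delta_pos": [0, 0, 0], "turn": 0, "claw": 0}, {"delta_pos": [0, 0, 0], "turn": 0, "claw": 0.6}, {"delta_pos": [0, 0, 0], "turn": 0, "claw": 0.65}, {"delta_pos": [0, 0, 0], "turn": 0, "claw": 0.65}, {"delta_pos": [0, 0, 0], "turn": 0, "claw": 0.65}])

```text
time_s: 39.85
tcp_pos: [0.5003, 0.057, 0.1357]
ee_rot: [[0.971, -0.24, -0.001], [-0.24, -0.971, -0.0], [-0.001, 0.001, -1.0]]
wrist_force: [-0.1, -0.2, 0.3]
gripper_width: 0.65
gripper_force: 0.0
```

Run:
```python
from h import *
til();gen()
d=cap("scene");save("pics/stop2.png",d["color"][100:190,205:295],6)
```

```text
tilt deg 28.4 x face at grip 34.6 53 tcp [0.5004 0.057  0.1358] low z -23.97733369495933
92 rob -13.5 n 22
100 rob -3.7 n 11
108 rob 1.7 n 12
124 rob -1.0 n 7
132 rob 4.6 n 14
140 rob 12.1 n 15
148 rob 17.4 n 12
156 rob 23.4 n 15
164 rob 31.9 n 13
172 rob 38.3 n 9
180 rob 43.3 n 18
188 rob 49.5 n 10
220 rob 26.8 n 5
228 rob 28.1 n 5
244 rob 34.7 n 6
```

View pics/stop2.png

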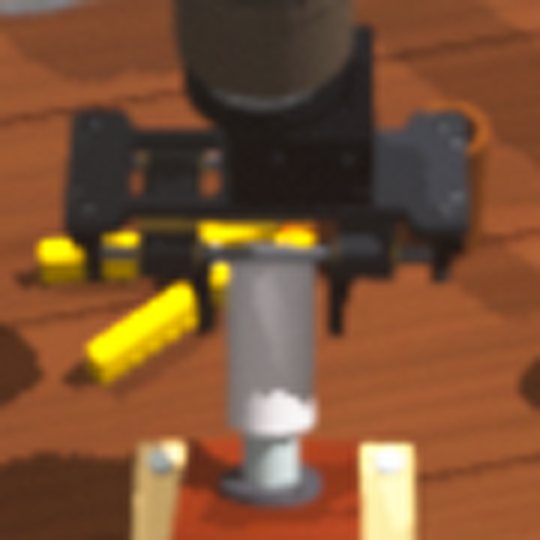

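The crop shows B stopped short: sleeve base at (270,430), with bare pin between it and the collar at (270,490). It sags within its play. Re-centre, regrip, square it up on the pin and hold.

drive_tool(moves=[{"delta_pos": [3, 0, 0], "turn": 0, "claw": 0.65}, {"delta_pos": [3, 0, 0], "turn": 0, "claw": 0.65}, {"delta_pos": [0, 0, 0], "turn": 0, "claw": 0.65}, {"delta_pos": [0, 0, 0], "turn": 0, "claw": 0}, {"delta_pos": [0, 0, 0], "turn": 0, "claw": 0}, {"delta_pos": [0, 0, 0], "turn": 0, "claw": 0}, {"delta_pos": [0, 0, 0], "turn": 0, "claw": 0}, {"delta_pos": [0, 0, 0], "turn": 0, "claw": 0}])

```text
time_s: 41.0
tcp_pos: [0.5064, 0.0557, 0.136]
ee_rot: [[0.971, -0.239, -0.0], [-0.239, -0.971, 0.0], [-0.0, -0.0, -1.0]]
wrist_force: [-0.4, 0.2, 0.6]
gripper_width: 0.485
gripper_force: 29.9
```

drive_tool(moves=[{"delta_pos": [1.5, 0, -1], "turn": 0, "claw": 0}, {"delta_pos": [1.5, 0, -1], "turn": 0, "claw": 0}, {"delta_pos": [0, 0, 0], "turn": 0, "claw": 0}, {"delta_pos": [0, 0, 0], "turn": 0, "claw": 0}, {"delta_pos": [0, 0, 0], "turn": 0, "claw": 0}])

```text
time_s: 41.62
tcp_pos: [0.5069, 0.0554, 0.1364]
ee_rot: [[0.971, -0.24, -0.006], [-0.24, -0.971, 0.0], [-0.006, 0.001, -1.0]]
wrist_force: [-4.0, 5.4, -3.7]
gripper_width: 0.489
gripper_force: 29.9
```

Run:
```python
from h import *
gen()
```

```text
92 rob -13.6 n 20
100 rob -4.7 n 16
108 rob 1.0 n 8
116 rob 1.2 n 4
124 rob 1.7 n 10
132 rob 5.7 n 15
140 rob 13.5 n 12
148 rob 19.1 n 14
156 rob 25.4 n 12
164 rob 32.9 n 14
172 rob 37.3 n 19
180 rob 41.3 n 11
188 rob 45.5 n 7
220 rob 21.0 n 8
228 rob 20.8 n 6
252 rob 25.3 n 4
```

drive_tool(moves=[{"delta_pos": [1.5, 0, -0.7], "turn": 0, "claw": 0}, {"delta_pos": [1.5, 0, -0.7], "turn": 0, "claw": 0}, {"delta_pos": [0, 0, 0], "turn": 0, "claw": 0}, {"delta_pos": [0, 0, 0], "turn": 0, "claw": 0}, {"delta_pos": [0, 0, 0], "turn": 0, "claw": 0}])

```text
time_s: 42.3
tcp_pos: [0.5073, 0.0551, 0.1367]
ee_rot: [[0.971, -0.241, -0.011], [-0.241, -0.971, 0.001], [-0.011, 0.002, -1.0]]
wrist_force: [-9.1, 8.7, -3.8]
gripper_width: 0.493
gripper_force: 29.9
```

Run:
```python
from h import *
gen()
```

```text
92 rob -12.9 n 21
100 rob -4.1 n 12
108 rob 0.7 n 10
116 rob 1.6 n 4
124 rob 0.6 n 8
132 rob 6.0 n 17
140 rob 13.9 n 10
148 rob 17.6 n 12
156 rob 23.4 n 14
164 rob 29.2 n 14
172 rob 37.8 n 21
180 rob 41.2 n 12
188 rob 45.7 n 9
220 rob 20.1 n 5
228 rob 21.7 n 8
244 rob 25.5 n 3
252 rob 24.7 n 4
```

drive_tool(moves=[{"delta_pos": [-3, 0, 1], "turn": 0, "claw": 0}, {"delta_pos": [-2, 0, 1], "turn": 0, "claw": 0}, {"delta_pos": [0, 0, 0], "turn": 0, "claw": 0}, {"delta_pos": [-1.6, 0, -2.5], "turn": 0, "claw": 0}, {"delta_pos": [-2.6, 0, -4.2], "turn": 0, "claw": 0}, {"delta_pos": [-2.6, 0, -4.2], "turn": 0, "claw": 0}, {"delta_pos": [0, 0, 0], "turn": 0, "claw": 0}])

```text
time_s: 43.22
tcp_pos: [0.4998, 0.0569, 0.1487]
ee_rot: [[0.971, -0.24, -0.002], [-0.24, -0.971, -0.0], [-0.002, 0.001, -1.0]]
wrist_force: [-5.7, 2.2, -3.3]
gripper_width: 0.485
gripper_force: 29.9
```

drive_tool(moves=[{"delta_pos": [-2.6, 0, -4.2], "turn": 0, "claw": 0}, {"delta_pos": [-2.6, 0, -4.2], "turn": 0, "claw": 0}, {"delta_pos": [-2.6, 0, -4.2], "turn": 0, "claw": 0}, {"delta_pos": [-2.6, 0, -4.2], "turn": 0, "claw": 0}, {"delta_pos": [-2.6, 0, -4.2], "turn": 0, "claw": 0}, {"delta_pos": [-3, 0, -4.8], "turn": 0, "claw": 0}, {"delta_pos": [-3, 0, -4.8], "turn": 0, "claw": 0}, {"delta_pos": [0, 0, -30], "turn": 0, "claw": 0}, {"delta_pos": [0, 0, 0], "turn": -0.121, "claw": 0}, {"delta_pos": [0, 0, 0], "turn": -0.121, "claw": 0}, {"delta_pos": [0, 0, 0], "turn": 0, "claw": 0}])

```text
time_s: 44.6
tcp_pos: [0.4826, 0.0617, 0.2095]
ee_rot: [[1.0, -0.001, 0.001], [-0.001, -1.0, 0.0], [0.001, -0.0, -1.0]]
wrist_force: [0.7, 0.1, -2.3]
gripper_width: 0.488
gripper_force: 29.9
```

Run:
```python
from h import *
til(); go((.57,-.291,.23),(.57,-.291,.065))
```

```text
tilt deg 36.5 x face at grip 28.2 74 tcp [0.4826 0.0616 0.2093] low z -15.603732360697093
yaw -0.1 tcp [0.4826 0.0616 0.2093]
(0.57, -0.291, 0.23) -> [ 88.1 352.5 -20.7]
(0.57, -0.291, 0.065) -> [-1.00e-01  0.00e+00  1.65e+02]
```

drive_tool(moves=[{"delta_pos": [11, 44, -2], "turn": 0, "claw": 0}, {"delta_pos": [11, 44, 0], "turn": 0, "claw": 0}, {"delta_pos": [11, 44, 0], "turn": 0, "claw": 0}, {"delta_pos": [11, 44, 0], "turn": 0, "claw": 0}, {"delta_pos": [11, 44, 0], "turn": 0, "claw": 0}, {"delta_pos": [11, 44, 0], "turn": 0, "claw": 0}, {"delta_pos": [11, 44, 0], "turn": 0, "claw": 0}, {"delta_pos": [11, 44, 0], "turn": 0, "claw": 0}, {"delta_pos": [0, 0, 0], "turn": 0, "claw": 0}, {"delta_pos": [0, 0, 40], "turn": 0, "claw": 0}, {"delta_pos": [0, 0, 40], "turn": 0, "claw": 0}, {"delta_pos": [0, 0, 0], "turn": 0, "claw": 0}])

```text
time_s: 46.15
tcp_pos: [0.5678, -0.2889, 0.1273]
ee_rot: [[1.0, -0.001, -0.009], [-0.001, -1.0, 0.003], [-0.009, -0.003, -1.0]]
wrist_force: [-0.2, -0.2, -1.6]
gripper_width: 0.487
gripper_force: 29.9
```

Run:
```python
from h import *
til(); go((.575,-.291,.057),(.6,-.291,.057))
```

```text
tilt deg 35.6 x face at grip 23.2 90 tcp [ 0.5699 -0.2898  0.1303] low z -20.08121037170596
yaw 0.02 tcp [ 0.5699 -0.2898  0.1303]
(0.575, -0.291, 0.057) -> [ 5.3  1.2 73.3]
(0.6, -0.291, 0.057) -> [25.   0.  -0.1]
```

drive_tool(moves=[{"delta_pos": [5, 1, 35], "turn": 0, "claw": 0}, {"delta_pos": [0, 0, 25], "turn": 0, "claw": 0}, {"delta_pos": [0, 0, 13], "turn": 0, "claw": 0}, {"delta_pos": [0, 0, 0], "turn": 0, "claw": 0}, {"delta_pos": [9, 0, 0], "turn": 0, "claw": 0}, {"delta_pos": [9, 0, 0], "turn": 0, "claw": 0}, {"delta_pos": [6, 0, 0], "turn": 0, "claw": 0}, {"delta_pos": [0, 0, 0], "turn": 0, "claw": 0}])

```text
time_s: 47.2
tcp_pos: [0.5962, -0.2914, 0.0578]
ee_rot: [[1.0, -0.0, -0.008], [-0.0, -1.0, 0.001], [-0.008, -0.001, -1.0]]
wrist_force: [-8.0, 0.1, 1.9]
gripper_width: 0.493
gripper_force: 29.9
```

drive_tool(moves=[{"delta_pos": [3, 0, 0], "turn": 0, "claw": 0}, {"delta_pos": [3, 0, -1], "turn": 0, "claw": 0}, {"delta_pos": [0, 0, 0], "turn": 0, "claw": 0}])

```text
time_s: 47.58
tcp_pos: [0.5969, -0.2913, 0.0584]
ee_rot: [[1.0, -0.002, -0.02], [-0.002, -1.0, 0.003], [-0.02, -0.003, -1.0]]
wrist_force: [-16.7, -0.7, 5.8]
gripper_width: 0.488
gripper_force: 29.9
```

Contact with the wall. Now push and rise, to roll it upright.

drive_tool(moves=[{"delta_pos": [0, 0, -3], "turn": 0, "claw": 0}, {"delta_pos": [1, 0, -3], "turn": 0, "claw": 0}, {"delta_pos": [3, 0, -2], "turn": 0, "claw": 0}, {"delta_pos": [3, 0, -2], "turn": 0, "claw": 0}, {"delta_pos": [0, 0, 0], "turn": 0, "claw": 0}])

```text
time_s: 48.2
tcp_pos: [0.6044, -0.2907, 0.0664]
ee_rot: [[1.0, -0.002, -0.02], [-0.002, -1.0, 0.004], [-0.02, -0.004, -1.0]]
wrist_force: [-11.8, -0.4, -1.3]
gripper_width: 0.49
gripper_force: 30.0
```

Run:
```python
from h import *
til()
```

```text
tilt deg 27.1 x face at grip 24.0 79 tcp [ 0.6044 -0.2907  0.0664] low z -19.390974915264938
```

drive_tool(moves=[{"delta_pos": [3, 0, -2], "turn": 0, "claw": 0}, {"delta_pos": [3, 0, -2], "turn": 0, "claw": 0}, {"delta_pos": [3, 0, -2], "turn": 0, "claw": 0}, {"delta_pos": [0, 0, 0], "turn": 0, "claw": 0}])

```text
time_s: 48.75
tcp_pos: [0.6135, -0.2908, 0.0726]
ee_rot: [[1.0, -0.002, -0.02], [-0.002, -1.0, 0.004], [-0.02, -0.004, -1.0]]
wrist_force: [-12.6, -0.1, -0.1]
gripper_width: 0.487
gripper_force: 30.0
```

drive_tool(moves=[{"delta_pos": [3, 0, -1.5], "turn": 0, "claw": 0}, {"delta_pos": [3, 0, -1.5], "turn": 0, "claw": 0}, {"delta_pos": [0, 0, 0], "turn": 0, "claw": 0}])

```text
time_s: 49.12
tcp_pos: [0.6196, -0.2908, 0.0757]
ee_rot: [[1.0, -0.002, -0.019], [-0.002, -1.0, 0.004], [-0.019, -0.004, -1.0]]
wrist_force: [-12.9, 0.7, 0.5]
gripper_width: 0.488
gripper_force: 30.0
```

Run:
```python
from h import *
til()
```

```text
tilt deg 15.6 x face at grip 16.4 80 tcp [ 0.6196 -0.2908  0.0757] low z -28.578028812634617
```

drive_tool(moves=[{"delta_pos": [3, 0, -1.5], "turn": 0, "claw": 0}, {"delta_pos": [3, 0, -1.5], "turn": 0, "claw": 0}, {"delta_pos": [3, 0, -1], "turn": 0, "claw": 0}, {"delta_pos": [3, 0, -1], "turn": 0, "claw": 0}, {"delta_pos": [0, 0, 0], "turn": 0, "claw": 0}])

```text
time_s: 49.8
tcp_pos: [0.6325, -0.2908, 0.0807]
ee_rot: [[1.0, -0.001, -0.018], [-0.001, -1.0, 0.004], [-0.018, -0.004, -1.0]]
wrist_force: [-11.0, 0.2, -0.4]
gripper_width: 0.491
gripper_force: 30.0
```

Run:
```python
from h import *
til()
```

```text
tilt deg 5.1 x face at grip 12.5 75 tcp [ 0.6325 -0.2908  0.0807] low z -33.45055199186103
```

drive_tool(moves=[{"delta_pos": [3, 0, -0.5], "turn": 0, "claw": 0}, {"delta_pos": [1, 0, 0], "turn": 0, "claw": 0}, {"delta_pos": [0, 0, 0], "turn": 0, "claw": 0}, {"delta_pos": [-12, 0, 0], "turn": 0, "claw": 0}, {"delta_pos": [-12, 0, 0], "turn": 0, "claw": 0}, {"delta_pos": [-12, 0, 0], "turn": 0, "claw": 0}, {"delta_pos": [-8, 0, 0], "turn": 0, "claw": 0}, {"delta_pos": [0, 0, 0], "turn": 0, "claw": 0}])

```text
time_s: 50.85
tcp_pos: [0.5991, -0.2914, 0.0839]
ee_rot: [[1.0, 0.0, 0.001], [0.0, -1.0, -0.0], [0.001, 0.0, -1.0]]
wrist_force: [0.5, 0.2, -2.9]
gripper_width: 0.485
gripper_force: 30.0
```

Run:
```python
from h import *
til()
```

```text
tilt deg 2.6 x face at grip 10.8 70 tcp [ 0.5997 -0.2915  0.0839] low z -31.9411907755945
```

drive_tool(moves=[{"delta_pos": [-3, 0, 12], "turn": 0, "claw": 0}, {"delta_pos": [0, 0, 10], "turn": 0, "claw": 0}, {"delta_pos": [0, 0, 7], "turn": 0, "claw": 0}, {"delta_pos": [0, 0, 3], "turn": 0, "claw": 0}, {"delta_pos": [0, 0, 0], "turn": 0, "claw": 0}])

```text
time_s: 51.52
tcp_pos: [0.5965, -0.2914, 0.0511]
ee_rot: [[1.0, 0.0, -0.0], [0.0, -1.0, 0.0], [-0.0, -0.0, -1.0]]
wrist_force: [0.6, -0.2, -2.4]
gripper_width: 0.489
gripper_force: 30.0
```

drive_tool(moves=[{"delta_pos": [0, 0, 3], "turn": 0, "claw": 0}, {"delta_pos": [0, 0, 3], "turn": 0, "claw": 0}, {"delta_pos": [0, 0, 0], "turn": 0, "claw": 0}])

```text
time_s: 51.9
tcp_pos: [0.597, -0.2915, 0.0474]
ee_rot: [[1.0, 0.001, 0.001], [0.001, -1.0, -0.001], [0.001, 0.001, -1.0]]
wrist_force: [-2.1, 1.2, 4.5]
gripper_width: 0.488
gripper_force: 30.0
```

Touchdown. Press lightly to square it, ease, release, rise.

drive_tool(moves=[{"delta_pos": [0, 0, 2], "turn": 0, "claw": 0}, {"delta_pos": [0, 0, 2], "turn": 0, "claw": 0}, {"delta_pos": [0, 0, -3], "turn": 0, "claw": 0}, {"delta_pos": [0, 0, 0], "turn": 0, "claw": 0.55}, {"delta_pos": [0, 0, 0], "turn": 0, "claw": 0.6}, {"delta_pos": [0, 0, 0], "turn": 0, "claw": 0.7}, {"delta_pos": [0, 0, 0], "turn": 0, "claw": 0.8}, {"delta_pos": [0, 0, -10], "turn": 0, "claw": 0.8}, {"delta_pos": [0, 0, -30], "turn": 0, "claw": 0.8}, {"delta_pos": [0, 0, -50], "turn": 0, "claw": 0.9}, {"delta_pos": [0, 0, -50], "turn": 0, "claw": 1}, {"delta_pos": [0, 0, -20], "turn": 0, "claw": 1}])

```text
time_s: 53.4
tcp_pos: [0.598, -0.2921, 0.2097]
ee_rot: [[1.0, 0.001, 0.007], [0.001, -1.0, -0.003], [0.007, 0.003, -1.0]]
wrist_force: [-0.1, -0.5, -0.9]
gripper_width: 0.981
gripper_force: 0.0
```

drive_tool(moves=[{"delta_pos": [0, -50, 0], "turn": 0, "claw": 1}, {"delta_pos": [0, -50, 0], "turn": 0, "claw": 1}, {"delta_pos": [0, -50, 0], "turn": 0, "claw": 1}, {"delta_pos": [0, 0, 0], "turn": 0, "claw": 1}])

```text
time_s: 53.9
tcp_pos: [0.5967, -0.1385, 0.2057]
ee_rot: [[1.0, 0.005, 0.002], [0.005, -1.0, 0.0], [0.002, -0.0, -1.0]]
wrist_force: [-0.4, -0.8, -0.2]
gripper_width: 1.003
gripper_force: 0.0
```

Run:
```python
from h import *
stand(.44,-.29); stand(.59,-.29)
a=cap("scene")["color"]; d=cap("top"); b=d["color"]
u,v=px(d,(.5,-.29,.05)).astype(int)
save("pics/end.png",np.hstack([cv2.resize(a[130:260,60:190],(390,390)),cv2.resize(b[v-65:v+65,u-65:u+65],(390,390))]))
print(monitor.sense()["wrist_force"])
```

```text
n 245 zmax 0.0992 top mid [ 0.4439 -0.29    0.0932] [0.047 0.041 0.016]
tilt 33.5 50
n 253 zmax 0.0988 top mid [ 0.5922 -0.29    0.0932] [0.043 0.038 0.016]
tilt 30.4 58
[ 0.09990837  0.27440334 -0.15040931]
```

View pics/end.png

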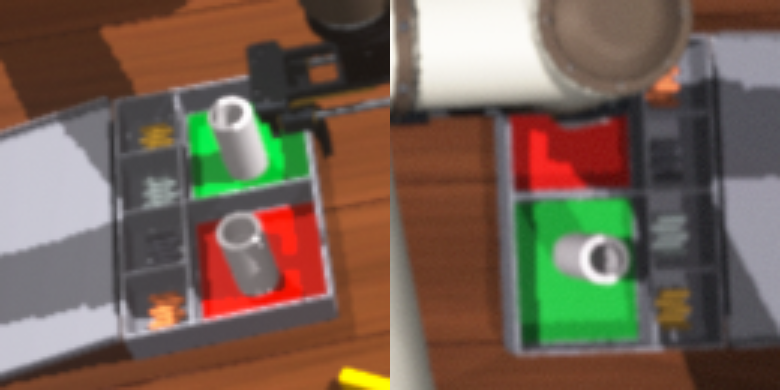

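Both sleeves stand in their bays, at (240,140) on green and (248,255) on red in the left view. Their rims measure about 0.095 m and the apparent lean is perspective. Handing in.

```bash
python3 -c "
from station import ticket
print(ticket.finish_job())"
```

```text
the job is handed in; nothing more can be done
None
```

I tried both sleeves on the pin, stood the one that went home upright on the green liner and the one that stopped short upright on the red liner, and handed the job in at about 54 s; no verdict came back.

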